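Scrape the offcuts off the tilting plate

TASK

Lift the scraper off its fork hook and use it to wipe all three metal offcuts along the plate and over its open end into the tray, in a stroke from behind the offcuts, at the closed end, right to the open end. Keep the sprung rubber lip firmly pressed on the plate for the whole stroke, with about 7 N (never above 25 N, which would score the plate); the plate slopes one way or the other, so follow it by feel. Then hang the scraper back on its fork, without touching the offcuts with the fingers or moving the other things on the bench.

Things in the scene. Friction and masses are not known exactly. Their poses are not given: they have to be found in the camera images.
- scraper: Hand scraper, 0.33 kg, 120 mm wide (y), 26 mm thick (x), 128 mm high (z up). Origin: middle of the lower edge of its rubber lip. Wipes along x, same both ways round. Lip 10 x 118 mm, showing 12 mm; it slides up into the block on springs, 4 N per mm, 2.5 mm travel, then solid. Above: block z = 12 to 34 mm, stem 16 mm thick to 74, collar 56 mm across to 82, grip to 128.
- scraper_grip (a point): Middle of the scraper's wooden grip, 105 mm above its origin; axes as the scraper. The grip is 26 mm (x) by 40 mm (y) and runs from 23 mm below this point (collar) to 23 mm above. Held across the 26 mm (fingers closing along x) it does not rock when wiping.
- hook_stand: Fixed steel fork hook on a foot. Origin on the bench under the middle of the hung scraper; z up; -x is the fork's open mouth. Foot 80 mm wide, x = -35 to 95 mm, 10 mm thick; post at x = 61 to 75 mm, 97 mm high. The scraper hangs upright, its width along y, collar on the prongs, origin about 22 mm above the bench. Lift it 15 to 28 mm (more, and the block meets the prongs), draw it out along -x; hang it the reverse way.
- fork (a point): Point on the fork midway between the prongs, level with their tops, 96 mm above the bench; axes as hook_stand. The two 8 mm prongs run along x at y = +-16 mm (24 mm gap for the 16 mm stem), level from the post to x = -34 mm; their last 12 mm, to x = -46 mm, bend up 12 mm and outward to y = +-26 mm. The hung scraper's stem stands at x = 0.
- plate_base: Fixed foot of the plate. Origin on the bench under the plate's middle; x along the plate toward its open end, y across, z up. It carries a smooth steel plate, 260 mm (x) by 146 mm, on side trunnions about the y axis (x = 0, z = 40 mm; brackets at y = +-79 to 94 mm, 52 mm high). The plate is set sloping, up to 0.055 rad either way (7 mm up or down at its ends), not measured; stiff friction holds it.
- plate_mid (a point): Middle of the plate's top, 45 mm above the bench; axes as plate_base, whatever the slope. Rims 5 mm thick, 10 mm above the plate, run along both sides (136 mm between them) and across the closed end (inner face at x = -125 mm). The offcuts leave free the strip from there to x = -88 mm, for setting down the scraper (middle of its lip at x about -107 mm).
- open_edge (a point): Middle of the plate's open end, at its top edge when level. Axes as plate_base.
- chip_tray: Fixed grey open tray, 150 mm (x) by 190 mm (y), 28 mm high, walls 3 mm, under the plate's open end (which overhangs it by 15 mm). Origin: centre of its underside; x points away from the plate.
- offcut_bar: Loose flat steel bar offcut, 64 x 20 x 6 mm, 50 g, on the plate. Origin: centre of its underside; x along its length.
- offcut_angle: Loose aluminium angle offcut, 62 mm long (x), 24 mm wide, 24 mm high, 5 mm thick, 40 g, on the plate. Origin: centre of its underside.
- offcut_tab: Loose dark steel tab offcut, 63 x 26 x 6 mm with a notched end, 50 g, on the plate. Origin: centre of its underside; x along its length.
- grease_tin: Bystander: tin 68 mm across, 69 mm high. Origin: centre of its underside.
- oil_filter: Bystander: white oil filter, 69 mm across, 92 mm high. Origin: centre of its underside.
- bearing: Bystander: ball bearing 52 mm across, 15 mm high. Origin: centre of its underside.
- torch: Bystander: black torch, 127 mm long, lying. Origin: centre of its underside.
- ins_tape: Bystander: roll of black tape, 62 mm across, 19 mm high. Origin: centre of its underside.
Not all that is in view belongs to the job. What is shaped like the offcut_tab but red is not meant.

How it is judged:
By the outcome, as a careful person would: the job done as asked, in the order asked, and still so for the second after the job is handed in, with the robot touching nothing.
It also fails if it takes over 72 s, if anything falls off the work surface, if the arm or the gripper's body presses on something with over 40 N, if the wrist force passes 120 N, or if a joint passes its speed limit or range.

ROBOT

A 7-joint arm with a two-finger parallel gripper is mounted at the origin on a cart in front of the work surface, level with it; the furniture and walls round the work are solid. World frame = base frame: x ahead of the robot, y to its left, z up, the work surface at z = 0. Lengths are in mm, angles in rad, forces in N, time in s.
With the tool pointing down it reaches from about 400 to 900 mm from the base axis. Payload 5.5 kg.
Tool frame: the origin (TCP) lies on the mounting face of the last link; the fingertips stand 173 mm ahead of it and the grasp point (between the pads) lies 155 mm ahead of it (robot.tips_ahead is the distance from the TCP to the fingertips, in mm); z points along the fingers, y is the direction in which the jaws open and shut (so a half turn about z gives the same grasp; the last joint's range is limited). The gripper opens to 85 mm and grips with 20 to 120 N. Pads are 22 mm wide; open, the fingers measure 114 mm over their backs; the gripper's body (76 mm by 85 mm) begins 54 mm behind the grasp point. The pads swing forward as they close: fully open they stand 13 mm farther back than shut.
Start: joints at [-0.949, 0.501, -0.427, 1.55, 0.221, 1.138, -0.21], TCP at [228.216, 608.616, 404.71] pointing down, gripper open.
Joint ranges: [-2.88, 2.88], [-0.31, 2.03], [-1.54, 1.56], [0.2, 2.42], [-1.41, 4.55], [0.19, 2.02], [-2.57, 2.57]. Speed limits (rad/s): [2.57, 2.57, 3.14, 3.14, 3.14, 3.14, 3.14].

INTERFACE

Orientations are given as a unit quaternion [w, x, y, z].
In Python, from workcell import robot, eyes gives the robot as it stands.
- The arm moves only by the tool step_arm, never from a script. Its argument "plan" is one flat list of numbers, 4 for each row, row after row: the shift along the tool's x, y, z in m, then the turn about the tool's z in rad. A call has 1 to 5 rows; each row is the pose to reach, as a shift and turn from the pose commanded when the call began, along the tool's axes at that moment; what a row does not reach only later rows make up. A row lasts 1/10 s, in which the tool goes at most 50 mm and 8.59 degrees, less where a joint would pass 70% of its speed; a pose out of reach is approached as far as the arm can. A call with a gripper value outside its range is refused whole. "jaw" is the closure, from 0 (fully open) to 1 (shut), set as the call begins (left out, the last holds). The fingers move at their own pace and stop on an object; "force" is the grip in N (left out, the last holds). Time passes only in rows, so rows that repeat a pose let the fingers close. It gives the time, the measured TCP pose, the force and the opening at its end, in the units of the state.
- robot.read_state(): the state, without advancing time (a new reading comes with each control period).
- eyes.grab_frame(name): name is "scene" or "top"; returns a dict with "image" (384x512x3 uint8, red, green, blue), "intrinsics" (3x3 intrinsics, pixels), "xyz" and "rotation" of the camera in the world. Camera axes: x right, y up, looking along -z (the intrinsics and any distortion apply to the point x, -y, -z); pixel columns grow to the right and rows downward; lengths in mm; the calibration is good to about 2 mm. A picture is of the moment at which its call begins. There is no depth.
- robot.hand_in(): hands the job in, once; it reports no verdict.
The state is a dict: "clock": time; "joints": joint angles; "dq": joint speeds; "effort": joint torques, N m; "eef_pos": TCP position; "ee_rot": TCP orientation; "contact_force": force on the tool from outside, world axes, zero at the start; "moment": the same for the moment, N m; "grip_width": opening from 0.0 (shut) to 1.0 (fully open).
Only numpy, scipy, OpenCV 4.12 (cv2) and the standard library are available. Lean on these libraries where they do the work, as an engineer would, in place of code of your own. Each camera call takes 0.05 s, during which the arm holds its last target.

## Working session

There is one attempt and no reset: what is moved stays moved. The work goes in short steps, Python scripts to look and compute and a tool call to move; the robot and the scene stay as the last step left them, time stands still between calls to the robot, and variables do not carry over. Pictures are saved under pics/ and viewed, and the job is handed in when it is done.

Besides the shell and the picture viewer there is one more tool, called after "Emit:" by a JSON object that holds its "api" and its "payload". step_arm: Moves the arm, as the interface text tells. Its arguments: {"type":"object","properties":{"plan":{"type":"array"},"jaw":{"type":"number"},"force":{"type":"number"}},"required":["plan"]}

```bash
ls; mkdir -p pics; python3 - <<'E'
from workcell import robot, eyes
import cv2, numpy as np
print(robot.read_state())
for n in ("scene","top"):
    f=eyes.grab_frame(n)
    cv2.imwrite(f"pics/{n}0.png",cv2.cvtColor(f["image"],cv2.COLOR_RGB2BGR))
    print(n,f["intrinsics"],f["xyz"],f["rotation"],[k for k in f])
E
```

```text
pics
{'clock': 0.0, 'joints': array([-0.94880913,  0.50182828, -0.42677555,  1.55143117,  0.22078271,
        1.13829218, -0.21030077]), 'dq': array([-1.86127609e-03, -4.55708190e-05, -4.14132092e-04,  1.30736672e-04,
        4.78434500e-04, -4.79171065e-04, -3.37839464e-04]), 'effort': array([ 9.58150522e-04, -5.69542015e+01, -5.81603542e+00, -2.80923450e+01,
        1.06573236e-02,  1.22180654e-02, -1.51562293e-06]), 'eef_pos': array([228.17542515, 608.26176555, 403.67773977]), 'ee_rot': array([-2.06016099e-04,  1.78418415e-01,  9.83954246e-01, -9.31960217e-04]), 'contact_force': array([-0.00118617,  0.0405508 ,  0.47986895]), 'moment': array([ 0.03979611,  0.00419172, -0.01804596]), 'grip_width': 0.9982714674821513}
scene [[362.74058167   0.         252.71228411]
 [  0.         362.74058167 188.70075924]
 [  0.           0.           1.        ]] [ -15.89842369 -689.93439205  777.28484851] [ 0.84264834  0.41616906 -0.15559202 -0.30420092] ['image', 'intrinsics', 'xyz', 'rotation']
top [[472.64964173   0.         253.28567324]
 [  0.         472.64964173 189.93879076]
 [  0.           0.           1.        ]] [ 272.61704014  -12.0805136  1647.09727441] [ 0.70741004  0.06499892 -0.06308285 -0.70097556] ['image', 'intrinsics', 'xyz', 'rotation']
```

View pics/scene0.png

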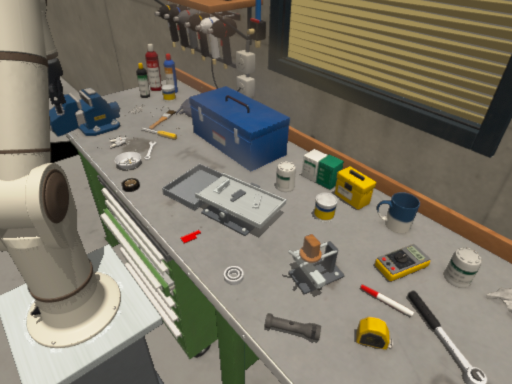

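View pics/top0.png

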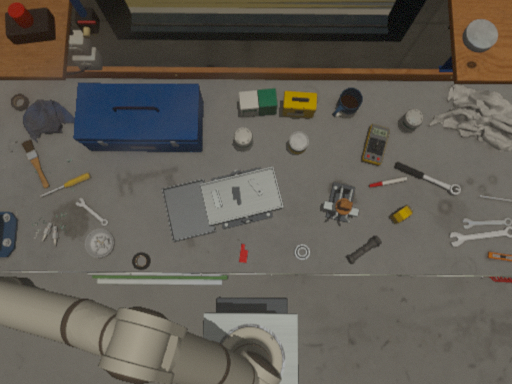

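The scene view shows the plate with its offcuts around (240,200), the tray to its left at (195,185), the fork with the scraper at (315,265) and the torch at (292,327). In the top view the plate is near (242,196), the tray near (188,208) and the scraper near (343,203). I'll zoom in on these.

```bash
cat > h.py <<'E'
from workcell import robot, eyes
import cv2, numpy as np
from scipy.spatial.transform import Rotation as R
def rot(q): return R.from_quat([q[1],q[2],q[3],q[0]]).as_matrix()
def proj(f,P):
    P=np.atleast_2d(P).astype(float); c=(P-f["xyz"])@rot(f["rotation"]); c=c*[1,-1,-1]
    p=c@np.array(f["intrinsics"]).T
    return p[:,:2]/p[:,2:]
def ray(f,uv,z):
    uv=np.atleast_2d(uv).astype(float); d=np.c_[uv,np.ones(len(uv))]@np.linalg.inv(f["intrinsics"]).T
    d=(d*[1,-1,-1])@rot(f["rotation"]).T
    t=(z-f["xyz"][2])/d[:,2:]
    return f["xyz"]+t*d
def raydir(f,uv):
    d=np.append(np.array(uv,float),1)@np.linalg.inv(f["intrinsics"]).T
    d=(d*[1,-1,-1])@rot(f["rotation"]).T
    return d/np.linalg.norm(d)
def tri(f1,u1,f2,u2):
    A=np.zeros((3,3));b=np.zeros(3)
    for f,u in((f1,u1),(f2,u2)):
        d=raydir(f,u);M=np.eye(3)-np.outer(d,d);A+=M;b+=M@f["xyz"]
    return np.linalg.solve(A,b)
def crop(img,x0,y0,x1,y1,s,name,grid=10):
    c=cv2.resize(img[y0:y1,x0:x1],None,fx=s,fy=s,interpolation=cv2.INTER_CUBIC)
    c=cv2.cvtColor(c,cv2.COLOR_RGB2BGR)
    for u in range(-(-x0//grid)*grid,x1,grid):
        cv2.line(c,(int((u-x0+.5)*s),0),(int((u-x0+.5)*s),6),(0,0,255),1); cv2.putText(c,str(u),(int((u-x0+.5)*s)-8,16),0,.35,(0,0,255))
    for v in range(-(-y0//grid)*grid,y1,grid):
        cv2.line(c,(0,int((v-y0+.5)*s)),(6,int((v-y0+.5)*s)),(0,0,255),1); cv2.putText(c,str(v),(8,int((v-y0+.5)*s)+4),0,.35,(0,0,255))
    cv2.imwrite(name,c)
E
python3 - <<'E'
from h import *
import pickle
F={n:eyes.grab_frame(n) for n in("scene","top")}
pickle.dump(F,open("f0.pkl","wb"))
crop(F["top"]["image"],155,155,295,255,5.5,"pics/t1.png")
crop(F["top"]["image"],310,165,400,265,5.5,"pics/t2.png")
crop(F["scene"]["image"],150,150,300,250,5,"pics/s1.png")
crop(F["scene"]["image"],270,220,370,300,7,"pics/s2.png")
E
```

```text
(no output)
```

View pics/t1.png

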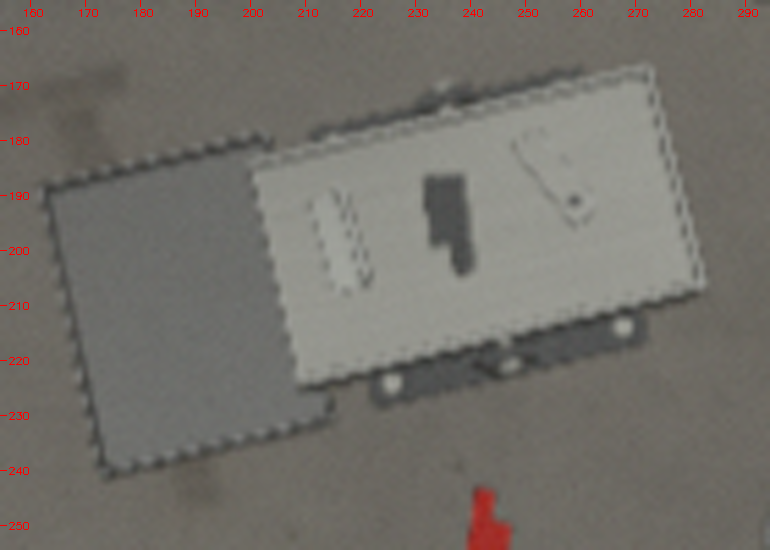

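View pics/t2.png

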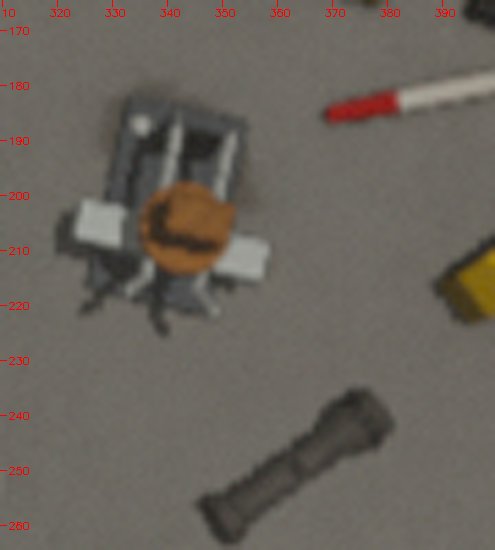

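View pics/s1.png

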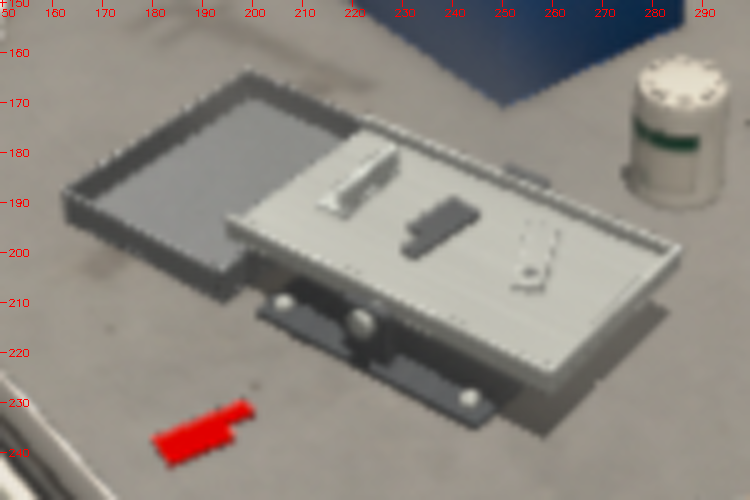

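View pics/s2.png

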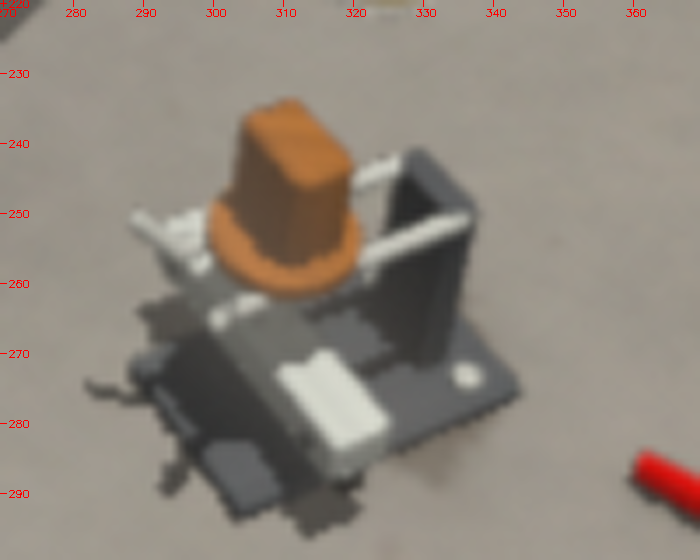

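The top crop shows the hook foot's back corners at about (333,181) and (354,187), and the white block ends at (328,205) and (353,211). The plate's corners are at about (273,166), (282,207), (200,183) and (208,225). Next I fit poses from those corner points in both views.

```bash
cat > fit.py <<'E'
from h import *
import pickle
from scipy.optimize import least_squares
F=pickle.load(open("f0.pkl","rb"))
def T(p,P,s=0,zc=40):
    P=np.array(P,float).copy()
    c,sn=np.cos(p[2]),np.sin(p[2])
    return np.c_[p[0]+c*P[:,0]-sn*P[:,1],p[1]+sn*P[:,0]+c*P[:,1],P[:,2]]
hook=[("top",(333,181),(95,40,10)),("top",(354.5,187),(95,-40,10)),
("scene",(343.5,275),(95,-40,10)),("scene",(336.5,250),(75,-13,97)),
("top",(332.5,201),(13,32,56))][:3]
# block ends outer top corners
blk=[("top",(324.5,200.5),(13,60,56)),("top",(323,209),(-13,60,56)),("top",(358.5,207.5),(13,-60,56)),("top",(357,216),(-13,-60,56)),
("scene",(324.5,279.5),(13,-60,56)),("scene",(318,283),(-13,-60,56))]
blk[4]=("scene",(324.7,280),(13,-60,56))
def fitp(cs,p0):
    def res(p): 
        return np.concatenate([(proj(F[n],T(p,[P]))[0]-uv) for n,uv,P in cs])
    r=least_squares(res,p0,loss="soft_l1"); return r.x,res(r.x).reshape(-1,2)
for cs in(hook,blk[:4],hook+blk[:4]):
    p,e=fitp(cs,[650,-250,-.2]); print(np.round(p,3)); print(np.round(e,1).tolist())
print(proj(F["scene"],T(p,[(-13,-60,56),(13,-60,56),(95,-40,10),(95,40,10),(-35,-40,10),(-35,40,10),(75,-16,97),(0,0,150),(-46,26,108),(-46,-26,108)])).round(1).tolist())
print(proj(F["top"],T(p,[(0,0,150),(-46,26,108),(-46,-26,108)])).round(1).tolist())
# plate
pl=[("top",(273,166.5),(-130,-73,10)),("top",(282.5,207),(-130,73,10)),("top",(200.5,184),(130,-68,0)),("top",(208,224.5),(130,73,10)),
("scene",(286,199.5),(-130,-73,10)),("scene",(260,226),(-130,73,10)),("scene",(195.5,193.5),(130,73,10)),("scene",(223,173.5),(130,-73,10))]
def TP(p,P):
    P=np.array(P,float);s=p[3]  # s>0: open end up
    q=np.c_[P[:,0]-s*(P[:,2]+5),P[:,1],45+P[:,2]+s*P[:,0]]
    return T(p,q)
def fit4(cs,p0):
    def res(p): return np.concatenate([(proj(F[n],TP(p,[P]))[0]-uv) for n,uv,P in cs])
    r=least_squares(res,p0,loss="soft_l1"); return r.x,res(r.x).reshape(-1,2),np.sqrt(np.diag(np.linalg.inv(r.jac.T@r.jac)))
p,e,sd=fit4(pl,[650,50,1.8,0]); print(np.round(p,4),np.round(sd,3)); print(np.round(e,1).tolist())
E
python3 fit.py
```

```text
[ 5.04858e+02 -2.97844e+02 -2.99000e-01]
[[0.0, 0.0], [0.4, 0.8], [0.2, -1.0]]
[ 503.87  -304.012  -12.764]
[[-0.5, 0.5], [-0.3, -0.6], [0.3, 0.6], [0.5, -0.4]]
[ 503.145 -303.911 -169.872]
[[-0.4, 0.8], [0.4, -0.1], [0.9, -1.6], [-0.3, 0.2], [-0.4, -0.9], [0.3, 1.3], [0.3, 0.2]]
[[317.5, 282.5], [326.1, 278.7], [344.4, 273.4], [326.6, 253.5], [303.7, 291.5], [287.3, 269.5], [337.7, 247.4], [312.1, 237.9], [289.1, 249.1], [300.5, 263.4]]
[[346.0, 204.3], [333.0, 217.9], [348.5, 221.6]]
[ 5.456787e+02  3.383560e+01  1.807300e+00 -9.800000e-03] [1.661 1.822 0.012 0.036]
[[0.5, 0.1], [1.0, 0.3], [0.0, 1.3], [0.7, 0.1], [0.4, -0.7], [-0.4, -2.2], [-0.8, -1.9], [0.7, -2.2]]
```

```bash
cat > m.py <<'E'
from h import *
import pickle
F=pickle.load(open("f0.pkl","rb"))
for n,(x0,y0,x1,y1) in(("top",(315,175,365,230)),("scene",(280,225,350,300))):
    im=F[n]["image"]; hsv=cv2.cvtColor(im,cv2.COLOR_RGB2HSV)
    sub=np.zeros(hsv.shape[:2],np.uint8); sub[y0:y1,x0:x1]=255
    for nm,lo,hi in(("wood",(5,100,60),(25,255,255)),("white",(0,0,165),(180,60,255))):
        m=cv2.inRange(hsv,lo,hi)&sub
        k,l,st,c=cv2.connectedComponentsWithStats(m)
        for i in range(1,k):
            if st[i,4]>8:
                r=cv2.minAreaRect(np.argwhere(l==i)[:,::-1].astype(np.float32))
                print(n,nm,st[i].tolist(),c[i].round(2),np.round(r[0],1),np.round(r[1],1),round(r[2],1))
# slit of plate edges in top: white-ish mask of plate
im=F["top"]["image"].astype(int)
g=im.mean(2)
print(g[190,195:225:3].round(),g[215,215:275:6].round())
E
python3 m.py
```

```text
top wood [336, 198, 17, 17, 197] [343.63 205.97] [344. 206.] [16. 16.] 90.0
scene wood [300, 234, 22, 28, 378] [311.37 249.4 ] [310.5 247.5] [27. 21.] 90.0
scene white [321, 242, 6, 4, 15] [323.67 243.87] [323.6 243.9] [2.2 5.7] 71.6
scene white [289, 249, 11, 10, 49] [295.55 252.82] [294.4 253.9] [ 8.9 10.1] 84.3
scene white [322, 251, 14, 6, 28] [328.11 253.43] [328.4 253.2] [ 1.9 13.9] 68.2
scene white [310, 270, 15, 14, 120] [317.14 276.64] [317.1 276.5] [15.8  8.3] 51.3
[106. 108.  99. 140. 142. 144. 144. 123. 140. 141.] [147. 147. 146. 146. 148. 146.  78.  73.  83. 121.]
```

```bash
python3 - <<'E'
from fit import *
print("collar",ray(F["top"],(344,206),103))
print("scene collar centre",proj(F["scene"],[ray(F["top"],(344,206),103)[0]]))
# prong/yaw from top, z=96
for a,b in(((342.5,187),(340.5,198)),((352.5,189),(349.5,200))):
    A,B=ray(F["top"],[a,b],96); print(A.round(1),B.round(1),np.arctan2(*(A-B)[[1,0]]))
A,B=ray(F["top"],[(353.3,211),(327.8,204.8)],56); print((A+B)/2,np.arctan2(*(B-A)[[1,0]])-np.pi/2,np.linalg.norm(A-B))
A,B=ray(F["top"],[(333,181),(354.5,187)],10); print((A+B)/2,np.arctan2(*(A-B)[[1,0]])-np.pi/2,np.linalg.norm(A-B))
for n in F: crop(F[n]["image"],*((320,175,365,225) if n=="top" else (280,225,350,300)),(11 if n=="top" else 8),f"pics/{n}z.png",5)
print(ray(F["top"],[(273,166.5),(282.5,207),(200.5,184),(208,224.5)],52).round(1))
E
```

```text
[ 5.04858e+02 -2.97844e+02 -2.99000e-01]
[[0.0, 0.0], [0.4, 0.8], [0.2, -1.0]]
[ 503.87  -304.012  -12.764]
[[-0.5, 0.5], [-0.3, -0.6], [0.3, 0.6], [0.5, -0.4]]
[ 503.145 -303.911 -169.872]
[[-0.4, 0.8], [0.4, -0.1], [0.9, -1.6], [-0.3, 0.2], [-0.4, -0.9], [0.3, 1.3], [0.3, 0.2]]
[[317.5, 282.5], [326.1, 278.7], [344.4, 273.4], [326.6, 253.5], [303.7, 291.5], [287.3, 269.5], [337.7, 247.4], [312.1, 237.9], [289.1, 249.1], [300.5, 263.4]]
[[346.0, 204.3], [333.0, 217.9], [348.5, 221.6]]
[ 5.456787e+02  3.383560e+01  1.807300e+00 -9.800000e-03] [1.661 1.822 0.012 0.036]
[[0.5, 0.1], [1.0, 0.3], [0.0, 1.3], [0.7, 0.1], [0.4, -0.7], [-0.4, -2.2], [-0.8, -1.9], [0.7, -2.2]]
collar [[ 504.58727003 -306.36354311  103.        ]]
scene collar centre [[311.19185512 251.59051064]]
[ 569.7 -304.3   96. ] [ 532.4 -296.7   96. ] -0.20019474189129421
[ 563.2 -337.5   96. ] [ 525.9 -326.5   96. ] -0.2875839034043376
[ 505.03079295 -303.38537173   56.        ] -0.23365795600338757 88.50050623350828
[ 597.01273852 -325.14518187   10.        ] -0.2708017470002646 78.13120876825961
[[ 648.2  -73.9   52. ]
 [ 506.9 -106.5   52. ]
 [ 584.3  175.4   52. ]
 [ 444.8  145.9   52. ]]
```

View pics/topz.png

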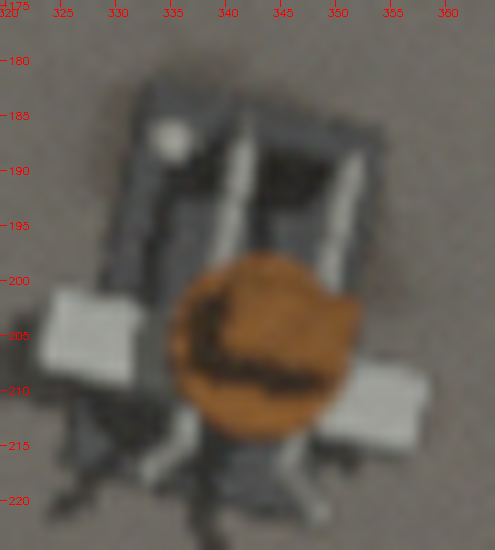

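```bash
python3 - <<'E'
from workcell import robot, eyes
print([a for a in dir(robot) if a[0]!='_'],robot.tips_ahead)
E
```

```text
['MotionError', 'hand_in', 'read_state', 'tips_ahead'] 173.4
```

View pics/scenez.png

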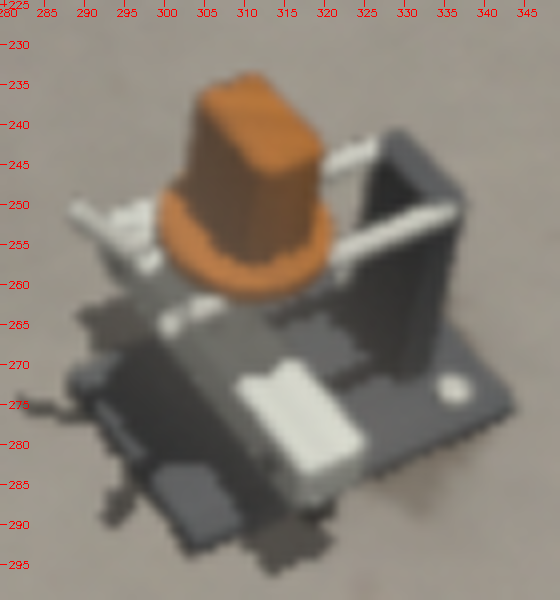

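```bash
cat > pl.py <<'E'
import sys,json,numpy as np
# usage: pl.py x y z alpha n [x y z alpha n ...] -> rows relative to commanded pose cmd.json ; "s" as first = sync from measurement
# fork / plate frames
HK=np.array([504.5,-304.0]);HY=-0.23
PL=np.array([545.7,34.5]);PY=1.81
def wrap(a): return (a+np.pi)%(2*np.pi)-np.pi
def meas():
    from h import robot,rot
    s=robot.read_state();M=rot(s["ee_rot"])
    return [*s["eef_pos"],np.arctan2(M[1,1],M[0,1])],s,M
if __name__=="__main__":
    a=sys.argv[1:]
    cmd=json.load(open("cmd.json"))
    m,s,M=meas()
    print("meas",np.round(m,4).tolist(),"cmd",np.round(cmd,4).tolist(),"F",s["contact_force"].round(2),"M",s["moment"].round(2),"j",s["joints"].round(2).tolist(),"grip",round(s["grip_width"],3),"t",round(s["clock"],2),"tilt",np.degrees(np.arccos(-M[2,2])).round(2))
    v=np.array(a,float).reshape(-1,5)
    c,sn=np.cos(cmd[3]),np.sin(cmd[3])
    rows=[];prev=np.array(cmd)
    for t in v:
        n=int(t[4])
        for i in range(1,n+1):
            q=prev+(np.array([*(t[:3]-prev[:3]),wrap(t[3]-prev[3])]))*i/n
            d=q[:3]-cmd[:3]
            rows.append([round((d[0]*sn-d[1]*c)/1000,4),round((d[0]*c+d[1]*sn)/1000,4),round(-d[2]/1000,4),round(-wrap(q[3]-cmd[3]),3)])
        prev=np.array([*t[:3],t[3]])
    if rows:
        assert len(rows)<=5
        # store resulting command
        r=rows[-1]
        new=[cmd[0]+1000*(r[0]*sn+r[1]*c),cmd[1]+1000*(-r[0]*c+r[1]*sn),cmd[2]-1000*r[2],cmd[3]-r[3]]
        json.dump(new,open("cmd.json","w"))
        print(json.dumps(sum(rows,[])))
E
python3 - <<'E'
import json,numpy as np
a,b=.178418,.983954
json.dump([228.216,608.616,404.71,float(np.arctan2(b*b-a*a,2*a*b))],open("cmd.json","w"))
E
python3 pl.py 350 440 405 0.6 5
```

```text
meas [228.2009, 608.4035, 404.0427, 1.212] cmd [228.216, 608.616, 404.71, 1.212] F [-0.68  0.5   0.31] M [ 0.   -0.01  0.05] j [-0.95, 0.5, -0.43, 1.55, 0.22, 1.14, -0.21] grip 1.001 t 0.2 tilt 0.07
[0.0346, -0.023, -0.0001, 0.122, 0.0693, -0.046, -0.0001, 0.245, 0.1039, -0.0691, -0.0002, 0.367, 0.1386, -0.0921, -0.0002, 0.49, 0.1732, -0.1151, -0.0003, 0.612]
```

```bash
sed -i 's/round((d\[0\]\*sn-d\[1\]\*c)\/1000,4)/round((-d[0]*sn+d[1]*c)\/1000,4)/; s/cmd\[0\]+1000\*(r\[0\]\*sn+r\[1\]\*c),cmd\[1\]+1000\*(-r\[0\]\*c+r\[1\]\*sn)/cmd[0]+1000*(-r[0]*sn+r[1]*c),cmd[1]+1000*(r[0]*c+r[1]*sn)/' pl.py; grep -n "sn" pl.py
python3 - <<'E'
import json,numpy as np
a,b=.178418,.983954
json.dump([228.216,608.616,404.71,float(np.arctan2(b*b-a*a,2*a*b))],open("cmd.json","w"))
E
python3 pl.py 350 440 405 0.6 5; cat cmd.json
```

```text
17:    c,sn=np.cos(cmd[3]),np.sin(cmd[3])
24:            rows.append([round((-d[0]*sn+d[1]*c)/1000,4),round((d[0]*c+d[1]*sn)/1000,4),round(-d[2]/1000,4),round(-wrap(q[3]-cmd[3]),3)])
30:        new=[cmd[0]+1000*(-r[0]*sn+r[1]*c),cmd[1]+1000*(r[0]*c+r[1]*sn),cmd[2]-1000*r[2],cmd[3]-r[3]]
meas [228.2009, 608.4035, 404.0427, 1.212] cmd [228.216, 608.616, 404.71, 1.212] F [-0.68  0.5   0.31] M [ 0.   -0.01  0.05] j [-0.95, 0.5, -0.43, 1.55, 0.22, 1.14, -0.21] grip 1.001 t 0.2 tilt 0.07
[-0.0346, -0.023, -0.0001, 0.122, -0.0693, -0.046, -0.0001, 0.245, -0.1039, -0.0691, -0.0002, 0.367, -0.1386, -0.0921, -0.0002, 0.49, -0.1732, -0.1151, -0.0003, 0.612]
[349.9761902860352, 440.0315817950292, 405.01, 0.6000392096554031]
```

Emit:
{"api": "step_arm", "payload": {"plan": [-0.0346, -0.023, 0, 0.122, -0.0693, -0.046, 0, 0.245, -0.1039, -0.0691, 0, 0.367, -0.1386, -0.0921, 0, 0.49, -0.1732, -0.1151, -0.0003, 0.612], "jaw": 0}}

```text
clock: 0.7
eef_pos: [350.7, 438.4, 404.9]
ee_rot: [-0.0, 0.469, 0.883, -0.0]
contact_force: [0.2, 0.3, -1.2]
grip_width: 1.001
```

```bash
python3 pl.py 450 240 405 0.1 5
```

```text
meas [350.7067, 438.4442, 404.9012, 0.595] cmd [349.9762, 440.0316, 405.01, 0.6] F [ 0.2   0.28 -1.17] M [ 0.04 -0.02 -0.  ] j [-0.72, 0.32, -0.27, 1.78, 0.1, 1.05, -0.43] grip 1.001 t 0.7 tilt 0.01
[-0.0443, -0.0061, 0.0, 0.1, -0.0886, -0.0122, 0.0, 0.2, -0.1329, -0.0182, 0.0, 0.3, -0.1773, -0.0243, 0.0, 0.4, -0.2216, -0.0304, 0.0, 0.5]
```

Emit:
{"api": "step_arm", "payload": {"plan": [-0.0443, -0.0061, 0, 0.1, -0.0886, -0.0122, 0, 0.2, -0.1329, -0.0182, 0, 0.3, -0.1773, -0.0243, 0, 0.4, -0.2216, -0.0304, 0, 0.5]}}

```text
clock: 1.2
eef_pos: [450.4, 238.2, 405.1]
ee_rot: [0.0, 0.672, 0.74, 0.0]
contact_force: [1.7, 0.7, 0.3]
grip_width: 1.002
```

```bash
python3 pl.py 500 10 405 -0.23 5
```

```text
meas [450.4343, 238.1939, 405.0921, 0.096] cmd [450.0186, 239.976, 405.01, 0.1] F [1.66 0.71 0.29] M [ 0.04 -0.03  0.02] j [-0.47, 0.22, -0.08, 1.91, 0.02, 1.01, -0.46] grip 1.002 t 1.2 tilt 0.01
[-0.0468, 0.0054, 0.0, 0.066, -0.0935, 0.0107, 0.0, 0.132, -0.1403, 0.0161, 0.0, 0.198, -0.1871, 0.0214, 0.0, 0.264, -0.2338, 0.0268, 0.0, 0.33]
```

Emit:
{"api": "step_arm", "payload": {"plan": [-0.0468, 0.0054, 0, 0.066, -0.0935, 0.0107, 0, 0.132, -0.1403, 0.0161, 0, 0.198, -0.1871, 0.0214, 0, 0.264, -0.2338, 0.0268, 0, 0.33]}}

```text
clock: 1.7
eef_pos: [500.0, 8.1, 405.1]
ee_rot: [0.0, 0.784, 0.62, 0.0]
contact_force: [0.4, 0.2, -1.1]
grip_width: 1.001
```

```bash
python3 pl.py 504 -204 390 -0.23 5
```

```text
meas [499.9836, 8.149, 405.1472, -0.2325] cmd [500.0348, 10.0215, 405.01, -0.23] F [ 0.43  0.2  -1.07] M [ 0.   -0.01  0.05] j [-0.18, 0.2, 0.12, 1.94, -0.03, 1.01, -0.28] grip 1.001 t 1.7 tilt 0.02
[-0.0415, 0.0105, 0.003, 0.0, -0.083, 0.0211, 0.006, 0.0, -0.1245, 0.0316, 0.009, 0.0, -0.166, 0.0421, 0.012, 0.0, -0.2075, 0.0526, 0.015, 0.0]
```

Emit:
{"api": "step_arm", "payload": {"plan": [-0.0415, 0.0105, 0.003, 0, -0.083, 0.0211, 0.006, 0, -0.1245, 0.0316, 0.009, 0, -0.166, 0.0421, 0.012, 0, -0.2075, 0.0526, 0.015, 0]}}

```text
clock: 2.2
eef_pos: [503.7, -205.5, 389.9]
ee_rot: [-0.0, 0.783, 0.621, 0.0]
contact_force: [1.1, 0.6, 0.2]
grip_width: 0.999
```

```bash
python3 pl.py 504.5 -304 370 -0.23 5
```

```text
meas [503.6993, -205.5491, 389.8715, -0.2296] cmd [503.9527, -204.0057, 390.01, -0.23] F [1.06 0.58 0.24] M [-0.01 -0.1  -0.01] j [0.13, 0.3, 0.25, 1.85, -0.09, 1.0, 0.19] grip 0.999 t 2.2 tilt 0.01
[-0.0194, 0.0047, 0.004, 0.0, -0.0389, 0.0093, 0.008, 0.0, -0.0583, 0.014, 0.012, 0.0, -0.0778, 0.0187, 0.016, 0.0, -0.0972, 0.0233, 0.02, 0.0]
```

Emit:
{"api": "step_arm", "payload": {"plan": [-0.0194, 0.0047, 0.004, 0, -0.0389, 0.0093, 0.008, 0, -0.0583, 0.014, 0.012, 0, -0.0778, 0.0187, 0.016, 0, -0.0972, 0.0233, 0.02, 0]}}

```text
clock: 2.7
eef_pos: [504.4, -304.6, 369.6]
ee_rot: [-0.0, 0.783, 0.621, -0.0]
contact_force: [0.3, 0.6, -0.1]
grip_width: 1.001
```

```bash
python3 - <<'E'
from h import *
from pl import meas
for n,b in(("top",(310,160,400,260)),("scene",(240,170,380,300))):
    f=eyes.grab_frame(n); crop(f["image"],*b,5,f"pics/{n}3.png")
    m,s,M=meas()
    g=np.array(m[:3])+M@[0,0,155]; t=np.array(m[:3])+M@[0,0,160]
    ya=M[:,1]
    print(n,proj(f,[t+42.5*ya,t-42.5*ya,t+57*ya,t-57*ya,t]).round(1).tolist(),np.round(m,3))
E
```

```text
top [[354.0, 188.2], [348.4, 214.7], [355.0, 183.8], [347.4, 219.3], [351.2, 201.4]] [ 5.03321e+02 -3.08330e+02  3.69171e+02 -2.34000e-01]
scene [[330.8, 215.2], [300.4, 226.0], [335.8, 213.4], [295.0, 227.9], [315.9, 220.5]] [ 5.03329e+02 -3.06888e+02  3.69292e+02 -2.34000e-01]
```

View pics/scene3.png

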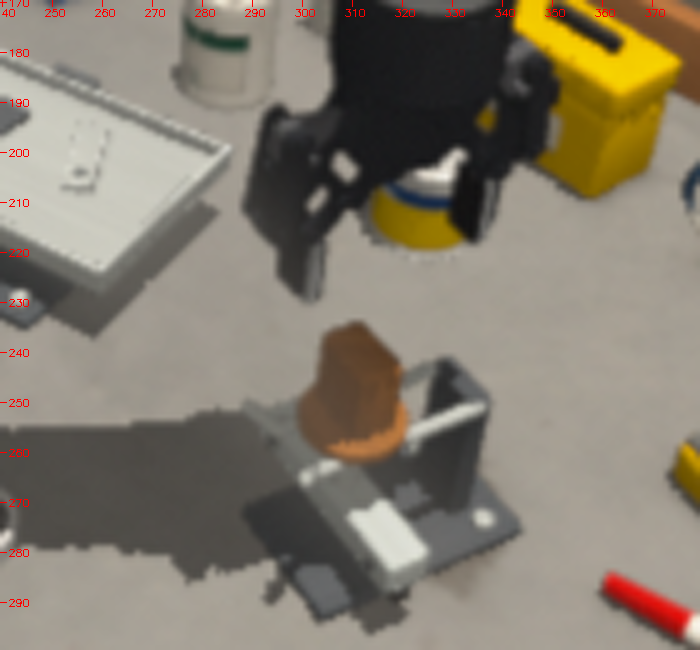

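View pics/top3.png

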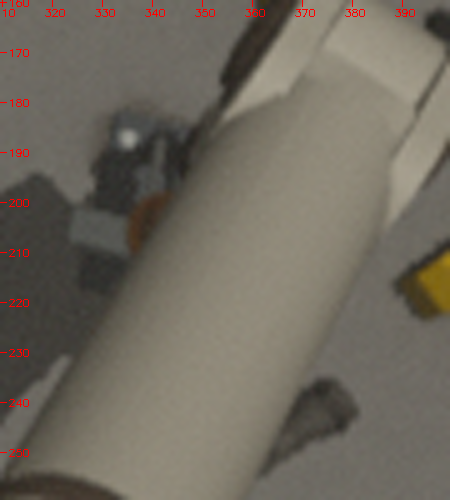

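The scene view shows the open fingers at (300,228) and (334,216), centred over the grip, whose top is at (311,240). Projected points sit about 2 px high in this view, for the gripper as well as the objects. That offset is common to everything, so I'm descending.

```bash
python3 pl.py 504.5 -304 284 -0.23 5
```

```text
meas [503.3292, -306.8879, 369.2918, -0.2341] cmd [504.4836, -303.9579, 370.01, -0.23] F [0.09 0.19 0.14] M [ 0.04 -0.01 -0.03] j [0.28, 0.41, 0.28, 1.76, -0.13, 0.99, 0.38] grip 1.0 t 2.8 tilt 0.12
[-0.0, 0.0, 0.0172, 0.0, -0.0, 0.0, 0.0344, 0.0, -0.0, 0.0, 0.0516, 0.0, -0.0, 0.0, 0.0688, 0.0, -0.0, 0.0, 0.086, 0.0]
```

Emit:
{"api": "step_arm", "payload": {"plan": [0, 0, 0.0172, 0, 0, 0, 0.0344, 0, 0, 0, 0.0516, 0, 0, 0, 0.0688, 0, 0, 0, 0.086, 0]}}

```text
clock: 3.3
eef_pos: [504.8, -302.7, 283.4]
ee_rot: [-0.0, 0.783, 0.622, 0.0]
contact_force: [0.0, -0.3, -0.3]
grip_width: 1.003
```

```bash
python3 pl.py; python3 - <<'E'
from h import *
f=eyes.grab_frame("scene"); crop(f["image"],260,180,380,300,5,"pics/s4.png")
E
python3 pl.py
```

```text
meas [504.7891, -302.7278, 283.3757, -0.2289] cmd [504.4836, -303.9579, 284.01, -0.23] F [ 0.01 -0.31 -0.27] M [-0.02 -0.01 -0.07] j [0.3, 0.51, 0.25, 1.83, -0.17, 0.83, 0.41] grip 1.003 t 3.3 tilt 0.05
meas [503.7078, -302.0157, 280.4751, -0.2287] cmd [504.4836, -303.9579, 284.01, -0.23] F [-1.3  -0.01 -2.12] M [ 0.08  0.01 -0.03] j [0.3, 0.52, 0.25, 1.83, -0.17, 0.82, 0.41] grip 1.002 t 3.35 tilt 0.28
```

View pics/s4.png

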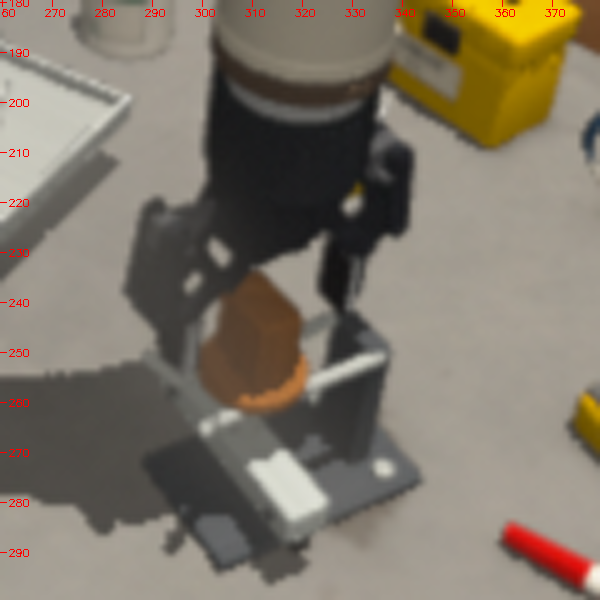

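Both fingers straddle the grip, with the left one at (295,255) and the right one at (330,240), and neither is touching it. Now I let the arm settle and close.

Emit:
{"api": "step_arm", "payload": {"plan": [0, 0, -0.001, 0, 0, 0, -0.001, 0, 0, 0, -0.001, 0]}}

```text
clock: 3.65
eef_pos: [505.0, -304.0, 286.3]
ee_rot: [0.001, 0.783, 0.621, 0.001]
contact_force: [0.0, 0.6, 0.3]
grip_width: 0.997
```

Emit:
{"api": "step_arm", "payload": {"plan": [0, 0, 0, 0, 0, 0, 0, 0, 0, 0, 0, 0, 0, 0, 0, 0, 0, 0, 0, 0], "jaw": 1, "force": 80}}

```text
clock: 4.15
eef_pos: [504.4, -304.0, 285.2]
ee_rot: [-0.0, 0.784, 0.621, 0.0]
contact_force: [-1.5, 0.5, 2.9]
grip_width: 0.296
```

```bash
python3 - <<'E'
import json
c=json.load(open("cmd.json"));c[2]+=1;json.dump(c,open("cmd.json","w"))
E
python3 pl.py
```

```text
meas [504.4275, -304.0295, 285.2161, -0.2301] cmd [504.4836, -303.9579, 285.01, -0.23] F [-1.5   0.52  2.93] M [0.14 0.18 0.01] j [0.3, 0.51, 0.26, 1.82, -0.17, 0.83, 0.41] grip 0.296 t 4.15 tilt 0.0
```

Emit:
{"api": "step_arm", "payload": {"plan": [0, 0, 0, 0, 0, 0, 0, 0, 0, 0, 0, 0]}}

```text
clock: 4.45
eef_pos: [504.5, -304.0, 285.2]
ee_rot: [0.0, 0.784, 0.621, 0.0]
contact_force: [-1.2, 0.1, 5.4]
grip_width: 0.292
```

Emit:
{"api": "step_arm", "payload": {"plan": [0, 0, -0.005, 0, 0, 0, -0.011, 0, 0, 0, -0.017, 0, 0, 0, -0.021, 0, 0, 0, -0.021, 0]}}

```text
clock: 4.95
eef_pos: [504.7, -304.1, 306.8]
ee_rot: [0.001, 0.784, 0.621, 0.0]
contact_force: [0.3, -0.2, -4.1]
grip_width: 0.294
```

```bash
python3 - <<'E'
import json
c=json.load(open("cmd.json"));c[2]+=21;json.dump(c,open("cmd.json","w"))
E
python3 pl.py
python3 - <<'E'
from h import *
f=eyes.grab_frame("scene"); crop(f["image"],260,180,380,300,5,"pics/s5.png")
E
python3 pl.py
```

```text
meas [504.7336, -304.1331, 306.7788, -0.23] cmd [504.4836, -303.9579, 306.01, -0.23] F [ 0.28 -0.18 -4.14] M [-0.04  0.02 -0.03] j [0.29, 0.48, 0.26, 1.81, -0.16, 0.87, 0.4] grip 0.294 t 4.95 tilt 0.08
meas [504.6082, -303.9913, 306.3828, -0.2299] cmd [504.4836, -303.9579, 306.01, -0.23] F [ 0.22 -0.36 -4.23] M [ 0.03  0.03 -0.07] j [0.29, 0.48, 0.26, 1.81, -0.16, 0.87, 0.4] grip 0.294 t 5.0 tilt 0.05
```

View pics/s5.png

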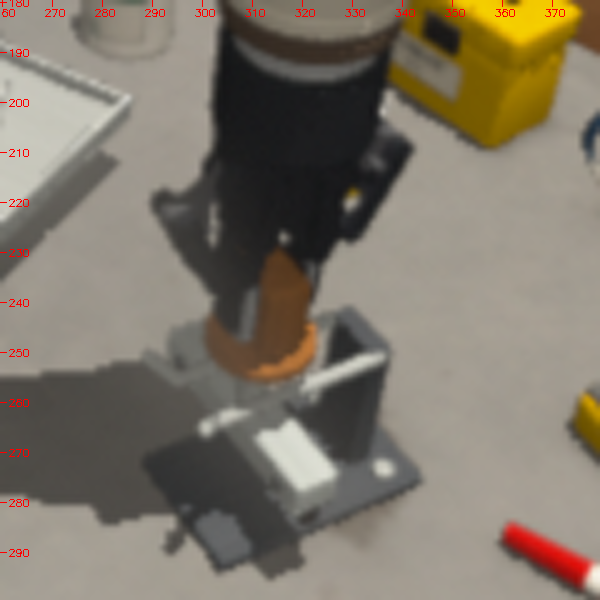

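The collar is clear of the prongs and the scraper sits upright in the fingers, so I'm drawing it out along the fork's -x.

Emit:
{"api": "step_arm", "payload": {"plan": [0, -0.012, 0, 0, 0, -0.03, 0, 0, 0, -0.05, 0, 0, 0, -0.07, 0, 0, 0, -0.085, 0, 0]}}

```text
clock: 5.5
eef_pos: [419.3, -284.0, 305.5]
ee_rot: [-0.001, 0.784, 0.621, -0.0]
contact_force: [0.3, -0.5, -3.1]
grip_width: 0.298
```

```bash
cat > upd.py <<'E'
import sys,json,numpy as np
r=[float(v) for v in sys.argv[1:5]];c=json.load(open("cmd.json"));co,sn=np.cos(c[3]),np.sin(c[3])
json.dump([c[0]+1000*(-r[0]*sn+r[1]*co),c[1]+1000*(r[0]*co+r[1]*sn),c[2]-1000*r[2],c[3]-r[3]],open("cmd.json","w"))
E
python3 upd.py 0 -.085 0 0; python3 - <<'E'
from h import *
f=eyes.grab_frame("scene"); crop(f["image"],220,180,380,300,4.8,"pics/s6.png")
from pl import PL,PY
for x in(-107,0,130): print(x,PL+x*np.array([np.cos(PY),np.sin(PY)]),PY-np.pi)
E
python3 pl.py
```

```text
-107 [571.05140821 -69.45338427] -1.331592653589793
0 [545.7  34.5] -1.331592653589793
130 [514.89922367 160.79850426] -1.331592653589793
meas [417.0271, -283.7562, 305.1391, -0.2319] cmd [421.7212, -284.5831, 306.01, -0.23] F [-3.71  2.2  -3.95] M [ 0.29  0.4  -0.03] j [0.31, 0.35, 0.28, 2.02, -0.13, 0.8, 0.43] grip 0.296 t 5.55 tilt 0.3
```

View pics/s6.png

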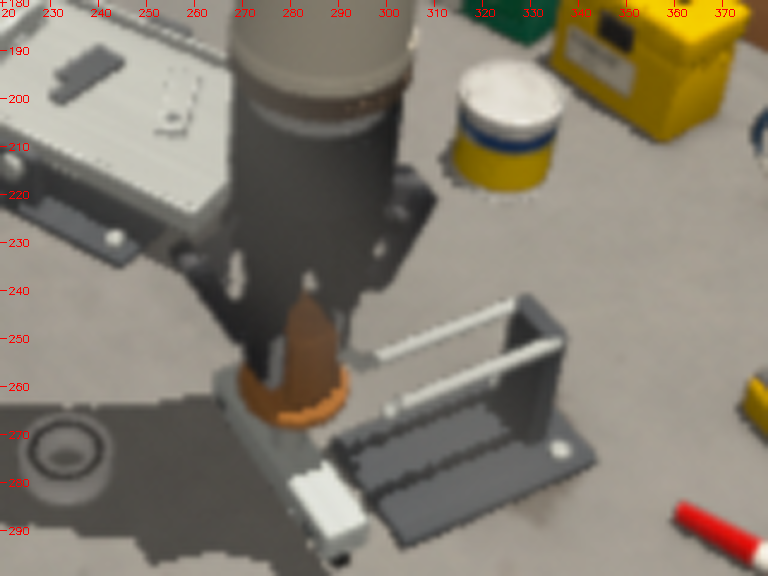

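The scraper is fully out of the fork at (290,270), and the fork has not moved. Next I raise it and carry it to the closed end.

```bash
python3 pl.py 425 -270 365 -0.33 2 470 -170 385 -0.74 3
```

```text
meas [417.0271, -283.7562, 305.1391, -0.2319] cmd [421.7212, -284.5831, 306.01, -0.23] F [-3.71  2.2  -3.95] M [ 0.29  0.4  -0.03] j [0.31, 0.35, 0.28, 2.02, -0.13, 0.8, 0.43] grip 0.296 t 5.55 tilt 0.3
[0.0075, -0.0001, -0.0295, 0.05, 0.0149, -0.0001, -0.059, 0.1, 0.0508, 0.0069, -0.0657, 0.237, 0.0867, 0.0139, -0.0723, 0.373, 0.1226, 0.0209, -0.079, 0.51]
```

Emit:
{"api": "step_arm", "payload": {"plan": [0.0075, 0, -0.0295, 0.05, 0.0149, 0, -0.059, 0.1, 0.0508, 0.0069, -0.0657, 0.237, 0.0867, 0.0139, -0.0723, 0.373, 0.1226, 0.0209, -0.079, 0.51]}}

```text
clock: 6.05
eef_pos: [469.7, -169.0, 385.4]
ee_rot: [-0.0, 0.916, 0.4, 0.0]
contact_force: [1.3, -0.3, -3.9]
grip_width: 0.296
```

```bash
python3 pl.py 571 -69.5 370 -1.332 5
```

```text
meas [469.657, -168.9824, 385.3571, -0.7468] cmd [470.0164, -169.9744, 385.01, -0.74] F [ 1.3  -0.27 -3.86] M [-0.03 -0.06  0.02] j [0.02, 0.23, 0.32, 1.96, -0.09, 0.96, -0.37] grip 0.296 t 6.05 tilt 0.02
[0.0285, 0.0014, 0.003, 0.118, 0.0569, 0.0027, 0.006, 0.237, 0.0854, 0.0041, 0.009, 0.355, 0.1138, 0.0055, 0.012, 0.474, 0.1423, 0.0068, 0.015, 0.592]
```

Emit:
{"api": "step_arm", "payload": {"plan": [0.0285, 0.0014, 0.003, 0.118, 0.0569, 0.0027, 0.006, 0.237, 0.0854, 0.0041, 0.009, 0.355, 0.1138, 0.0055, 0.012, 0.474, 0.1423, 0.0068, 0.015, 0.592]}}

```text
clock: 6.55
eef_pos: [571.1, -68.7, 369.5]
ee_rot: [-0.0, 0.993, 0.117, -0.0]
contact_force: [-0.3, -0.7, -3.6]
grip_width: 0.295
```

Emit:
{"api": "step_arm", "payload": {"plan": [0, 0, 0, 0, 0, 0, 0, 0, 0, 0, 0, 0]}}

```text
clock: 6.85
eef_pos: [570.1, -70.4, 369.7]
ee_rot: [0.0, 0.993, 0.119, -0.001]
contact_force: [-1.0, 0.1, -3.2]
grip_width: 0.299
```

```bash
python3 pl.py; python3 - <<'E'
from h import *
import pickle
F={}
for n,b in(("scene",(150,130,310,250)),("top",(180,150,310,250))):
    f=F[n]=eyes.grab_frame(n); crop(f["image"],*b,5,f"pics/{n}7.png")
pickle.dump(F,open("f7.pkl","wb"))
E
python3 pl.py
```

```text
meas [570.0915, -70.4369, 369.6796, -1.3323] cmd [570.9852, -69.4716, 370.01, -1.332] F [-1.01  0.11 -3.23] M [-0.06 -0.02 -0.04] j [-0.2, 0.38, 0.35, 1.8, -0.15, 0.98, -1.12] grip 0.299 t 6.85 tilt 0.08
meas [570.2032, -70.7459, 370.0471, -1.3335] cmd [570.9852, -69.4716, 370.01, -1.332] F [ 0.32 -0.18 -3.41] M [-0.   -0.04  0.01] j [-0.2, 0.38, 0.35, 1.8, -0.15, 0.98, -1.12] grip 0.295 t 6.95 tilt 0.03
```

View pics/scene7.png

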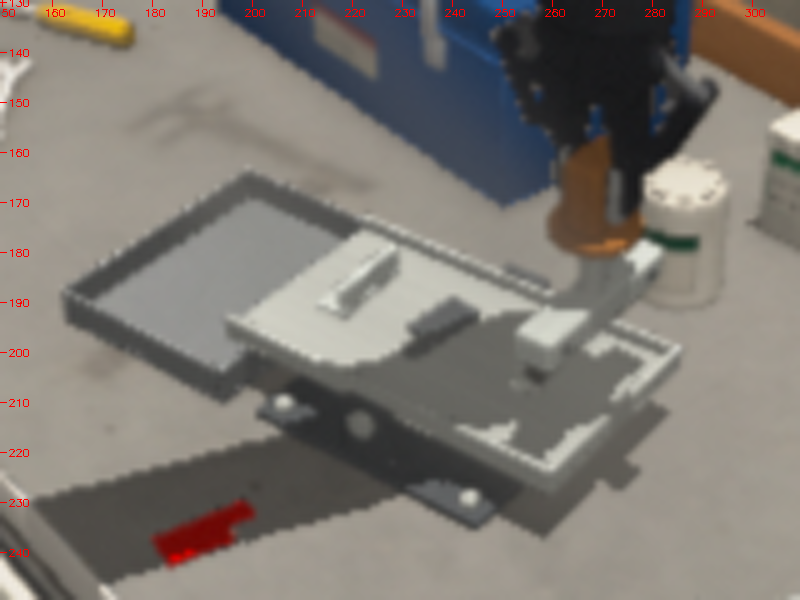

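View pics/top7.png

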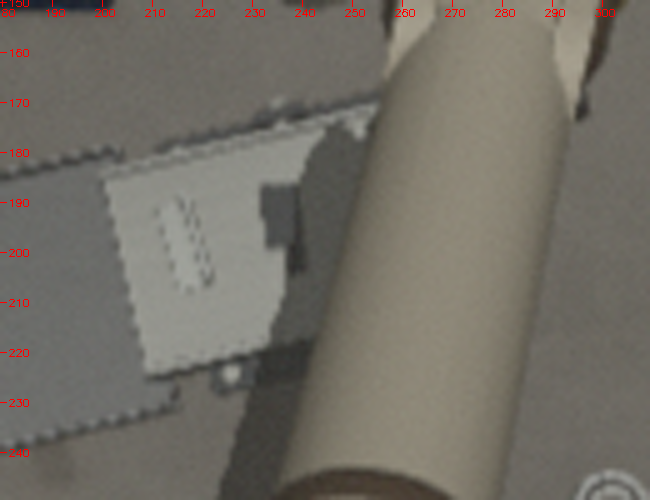

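```bash
python3 - <<'E'
from h import *
import pickle
F=pickle.load(open("f7.pkl","rb"));f=F["scene"]
c=np.array([570.1,-70.6]);a=-1.333+np.pi
ex=np.array([np.cos(a),np.sin(a)]);ey=np.array([-ex[1],ex[0]])
for x,y,z in[(13,60,141),(-13,60,141),(13,-60,141),(-13,-60,141),(13,60,119),(-13,60,119),(0,59,107)]:
    print((x,y,z),proj(f,[[*(c+x*ex+y*ey),z]])[0].round(1))
crop(f["image"],240,160,300,215,12,"pics/s7z.png",5)
E
```

```text
(13, 60, 141) [252.6 194.3]
(-13, 60, 141) [260.  197.8]
(13, -60, 141) [275.9 175. ]
(-13, -60, 141) [283.1 178. ]
(13, 60, 119) [252.5 200.4]
(-13, 60, 119) [259.9 203.8]
(0, 59, 107) [256.3 205.1]
```

View pics/s7z.png

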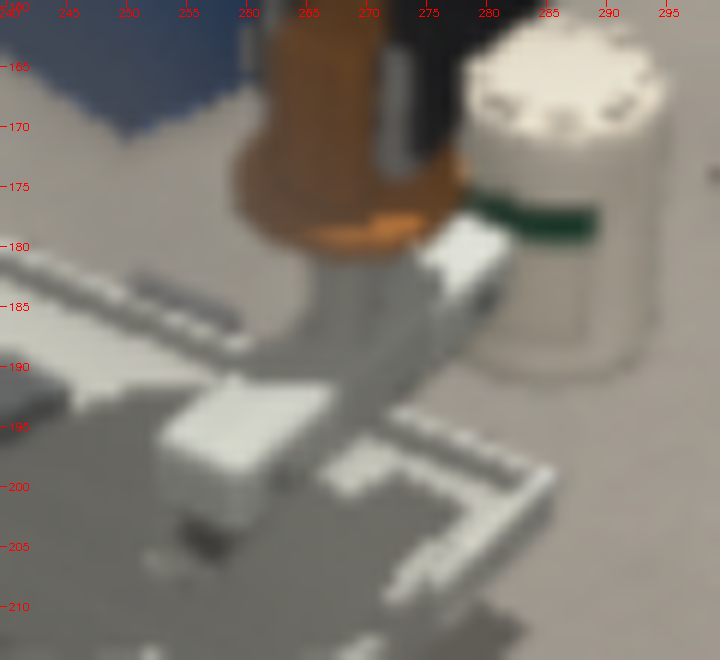

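In the scene view the block corners are at (252.7,196), (260,199) and (282,179.5). They match the prediction within about 1 px once the constant row offset is allowed for, so the scraper is centred in the hand. Lowering to just above the plate.

Emit:
{"api": "step_arm", "payload": {"plan": [0, 0, 0.014, 0, 0, 0, 0.028, 0, 0, 0, 0.04, 0, 0, 0, 0.048, 0, 0, 0, 0.052, 0]}}

```text
clock: 7.45
eef_pos: [570.5, -69.4, 316.3]
ee_rot: [-0.0, 0.993, 0.119, -0.001]
contact_force: [0.6, -1.1, -3.3]
grip_width: 0.298
```

Emit:
{"api": "step_arm", "payload": {"plan": [0, 0, 0, 0, 0, 0, 0, 0]}}

```text
clock: 7.65
eef_pos: [571.2, -69.5, 318.1]
ee_rot: [0.0, 0.993, 0.119, 0.0]
contact_force: [0.6, 0.7, -2.7]
grip_width: 0.293
```

```bash
python3 upd.py 0 0 .052 0; python3 pl.py; python3 - <<'E'
from h import *
f=eyes.grab_frame("scene"); crop(f["image"],180,150,310,240,6,"pics/s8.png")
E
python3 pl.py
```

```text
meas [571.2052, -69.5412, 318.1496, -1.332] cmd [570.9852, -69.4716, 318.01, -1.332] F [ 0.63  0.65 -2.66] M [-0.   -0.04  0.01] j [-0.19, 0.45, 0.33, 1.84, -0.19, 0.88, -1.1] grip 0.293 t 7.65 tilt 0.02
meas [571.3347, -69.525, 318.4521, -1.3319] cmd [570.9852, -69.4716, 318.01, -1.332] F [-0.39  0.55 -3.8 ] M [-0.03 -0.05 -0.  ] j [-0.19, 0.45, 0.33, 1.84, -0.19, 0.88, -1.1] grip 0.293 t 7.7 tilt 0.06
```

View pics/s8.png

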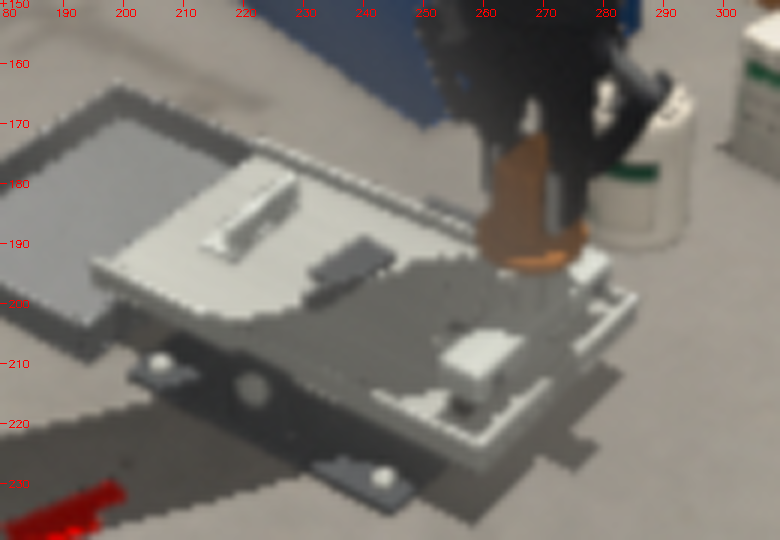

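The scraper's lip is inside the rims at the closed end, near (256,217), with the bar's edge clear. Feeling down in small steps.

Emit:
{"api": "step_arm", "payload": {"plan": [0, 0, 0.0015, 0, 0, 0, 0.003, 0, 0, 0, 0.003, 0]}}

```text
clock: 8.0
eef_pos: [570.9, -69.4, 315.0]
ee_rot: [-0.0, 0.993, 0.119, 0.0]
contact_force: [-0.6, -0.6, -4.1]
grip_width: 0.297
```

Emit:
{"api": "step_arm", "payload": {"plan": [0, 0, 0.001, 0, 0, 0, 0.002, 0, 0, 0, 0.002, 0]}}

```text
clock: 8.3
eef_pos: [570.9, -69.4, 312.8]
ee_rot: [-0.0, 0.993, 0.119, -0.0]
contact_force: [0.0, -0.0, -2.8]
grip_width: 0.294
```

Emit:
{"api": "step_arm", "payload": {"plan": [0, 0, 0.001, 0, 0, 0, 0.0015, 0, 0, 0, 0.0015, 0]}}

```text
clock: 8.6
eef_pos: [570.9, -69.5, 311.4]
ee_rot: [-0.0, 0.993, 0.119, -0.0]
contact_force: [0.2, -0.2, -2.6]
grip_width: 0.292
```

Emit:
{"api": "step_arm", "payload": {"plan": [0, 0, 0.001, 0, 0, 0, 0.0015, 0, 0, 0, 0.0015, 0]}}

```text
clock: 8.9
eef_pos: [571.0, -69.5, 310.0]
ee_rot: [-0.0, 0.993, 0.119, 0.0]
contact_force: [0.2, -0.5, -2.4]
grip_width: 0.297
```

Emit:
{"api": "step_arm", "payload": {"plan": [0, 0, 0.001, 0, 0, 0, 0.001, 0, 0, 0, 0.001, 0]}}

```text
clock: 9.2
eef_pos: [571.1, -69.4, 309.3]
ee_rot: [-0.0, 0.993, 0.119, 0.0]
contact_force: [-1.6, 0.2, 1.2]
grip_width: 0.291
```

Emit:
{"api": "step_arm", "payload": {"plan": [0, 0, 0.001, 0, 0, 0, 0.001, 0, 0, 0, 0.001, 0]}}

```text
clock: 9.5
eef_pos: [571.1, -69.5, 308.4]
ee_rot: [-0.0, 0.993, 0.119, 0.0]
contact_force: [-1.9, -0.1, 3.5]
grip_width: 0.297
```

Contact came at TCP z of about 310, and it now presses with about 6.8 N (baseline -3.3 N). Starting the stroke, which runs along tool -y.

Emit:
{"api": "step_arm", "payload": {"plan": [0, -0.002, 0, 0, 0, -0.006, 0.0001, 0, 0, -0.01, 0.0002, 0, 0, -0.014, 0.0002, 0]}}

```text
clock: 9.9
eef_pos: [568.1, -56.0, 308.2]
ee_rot: [0.0, 0.993, 0.119, 0.001]
contact_force: [0.6, -3.8, 3.2]
grip_width: 0.294
```

Emit:
{"api": "step_arm", "payload": {"plan": [0, -0.004, 0.0001, 0, 0, -0.008, 0.0002, 0, 0, -0.012, 0.0003, 0, 0, -0.016, 0.0004, 0, 0, -0.02, 0.0004, 0]}}

```text
clock: 10.4
eef_pos: [563.0, -36.3, 307.5]
ee_rot: [0.0, 0.993, 0.119, 0.0]
contact_force: [1.4, -4.2, 5.3]
grip_width: 0.294
```

Emit:
{"api": "step_arm", "payload": {"plan": [0, -0.004, 0, 0, 0, -0.008, 0, 0, 0, -0.012, 0, 0, 0, -0.016, 0, 0, 0, -0.02, 0, 0]}}

```text
clock: 10.9
eef_pos: [558.0, -16.7, 307.3]
ee_rot: [-0.0, 0.993, 0.119, -0.0]
contact_force: [0.4, -5.5, 4.2]
grip_width: 0.292
```

Emit:
{"api": "step_arm", "payload": {"plan": [0, -0.004, 0, 0, 0, -0.008, 0.0001, 0, 0, -0.012, 0.0001, 0, 0, -0.016, 0.0002, 0, 0, -0.02, 0.0002, 0]}}

```text
clock: 11.4
eef_pos: [553.3, 2.8, 307.1]
ee_rot: [-0.0, 0.993, 0.119, -0.0]
contact_force: [1.2, -3.8, 3.2]
grip_width: 0.296
```

Emit:
{"api": "step_arm", "payload": {"plan": [0, -0.004, 0.0001, 0, 0, -0.008, 0.0002, 0, 0, -0.012, 0.0003, 0, 0, -0.016, 0.0004, 0, 0, -0.02, 0.0004, 0]}}

```text
clock: 11.9
eef_pos: [548.6, 22.1, 306.8]
ee_rot: [0.0, 0.993, 0.119, -0.0]
contact_force: [1.5, -3.0, 4.7]
grip_width: 0.296
```

```bash
python3 - <<'E'
from h import *
f=eyes.grab_frame("scene"); crop(f["image"],160,130,310,240,5,"pics/s9.png")
E
python3 pl.py
```

```text
meas [548.4703, 23.0008, 306.6863, -1.3311] cmd [570.9852, -69.4716, 318.01, -1.332] F [-0.04 -2.91  3.48] M [-1.25 -0.29  0.04] j [-0.34, 0.42, 0.31, 1.91, -0.17, 0.83, -1.27] grip 0.296 t 11.95 tilt 0.04
```

View pics/s9.png

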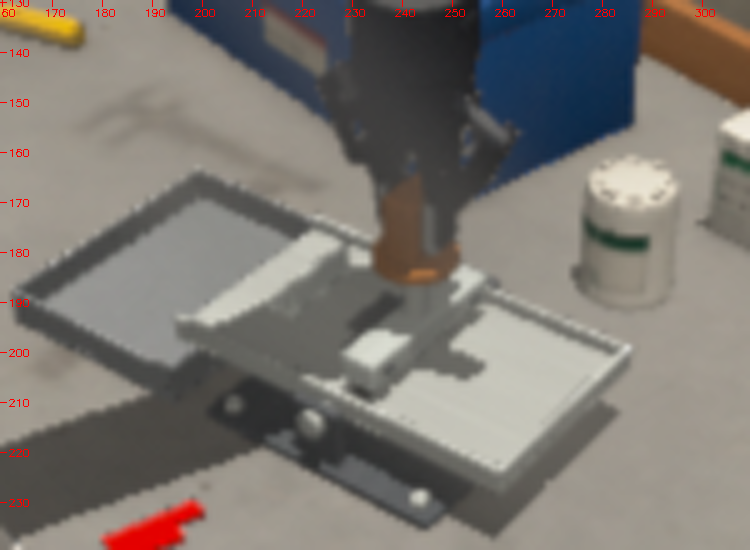

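Mid-stroke the offcuts are all ahead of the block, the plate behind it is clean, and the scraper stands upright. Continuing.

Emit:
{"api": "step_arm", "payload": {"plan": [0, -0.004, 0, 0, 0, -0.008, 0.0001, 0, 0, -0.012, 0.0002, 0, 0, -0.016, 0.0002, 0, 0, -0.02, 0.0003, 0]}}

```text
clock: 12.45
eef_pos: [543.9, 41.7, 306.4]
ee_rot: [-0.0, 0.993, 0.119, -0.0]
contact_force: [1.4, -4.1, 2.9]
grip_width: 0.291
```

Emit:
{"api": "step_arm", "payload": {"plan": [0, -0.004, 0, 0, 0, -0.008, 0.0001, 0, 0, -0.012, 0.0002, 0, 0, -0.016, 0.0002, 0, 0, -0.02, 0.0003, 0]}}

```text
clock: 12.95
eef_pos: [539.2, 61.0, 306.2]
ee_rot: [0.0, 0.993, 0.119, -0.0]
contact_force: [0.6, -3.9, 4.0]
grip_width: 0.29
```

Emit:
{"api": "step_arm", "payload": {"plan": [0, -0.004, 0, 0, 0, -0.008, 0.0001, 0, 0, -0.012, 0.0002, 0, 0, -0.016, 0.0003, 0, 0, -0.02, 0.0003, 0]}}

```text
clock: 13.45
eef_pos: [534.4, 80.5, 305.9]
ee_rot: [-0.0, 0.993, 0.119, -0.0]
contact_force: [1.3, -4.4, 2.9]
grip_width: 0.293
```

Emit:
{"api": "step_arm", "payload": {"plan": [0, -0.004, 0, 0, 0, -0.008, 0.0001, 0, 0, -0.012, 0.0002, 0, 0, -0.016, 0.0003, 0, 0, -0.02, 0.0003, 0]}}

```text
clock: 13.95
eef_pos: [529.7, 99.9, 305.6]
ee_rot: [0.0, 0.993, 0.119, -0.0]
contact_force: [0.7, -4.0, 3.4]
grip_width: 0.298
```

Emit:
{"api": "step_arm", "payload": {"plan": [0, -0.004, 0.0001, 0, 0, -0.008, 0.0002, 0, 0, -0.012, 0.0003, 0, 0, -0.016, 0.0004, 0, 0, -0.02, 0.0004, 0]}}

```text
clock: 14.45
eef_pos: [525.0, 119.4, 305.2]
ee_rot: [-0.0, 0.993, 0.119, -0.0]
contact_force: [1.3, -3.9, 4.3]
grip_width: 0.298
```

Emit:
{"api": "step_arm", "payload": {"plan": [0, -0.004, 0, 0, 0, -0.008, 0.0001, 0, 0, -0.012, 0.0002, 0, 0, -0.016, 0.0003, 0, 0, -0.02, 0.0003, 0]}}

```text
clock: 14.95
eef_pos: [520.2, 138.8, 304.9]
ee_rot: [-0.0, 0.993, 0.119, -0.0]
contact_force: [0.6, -2.8, 2.3]
grip_width: 0.291
```

```bash
python3 - <<'E'
from h import *
f=eyes.grab_frame("scene"); crop(f["image"],160,130,310,240,5,"pics/s10.png")
E
python3 pl.py
```

```text
meas [520.0076, 139.6901, 304.8208, -1.331] cmd [570.9852, -69.4716, 318.01, -1.332] F [ 0.54 -2.39  3.33] M [-1.03 -0.27 -0.07] j [-0.54, 0.41, 0.28, 1.94, -0.15, 0.82, -1.51] grip 0.287 t 15.0 tilt 0.04
```

View pics/s10.png

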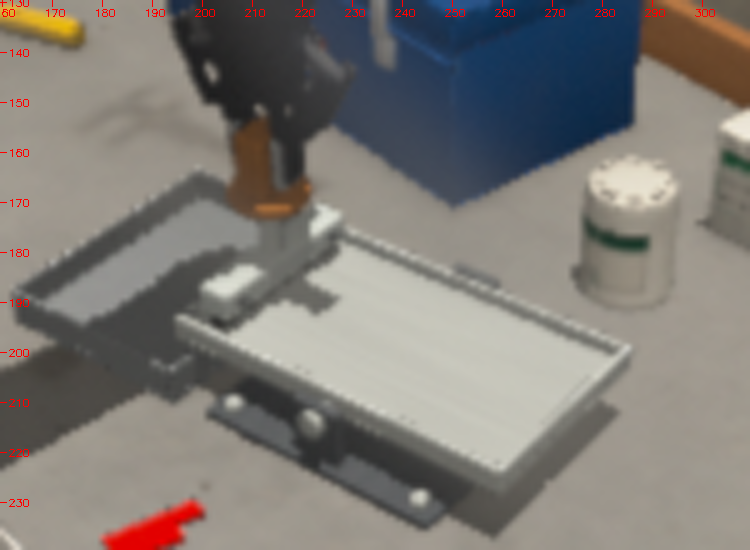

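Emit:
{"api": "step_arm", "payload": {"plan": [0, -0.004, 0.0002, 0, 0, -0.008, 0.0003, 0, 0, -0.012, 0.0004, 0, 0, -0.016, 0.0005, 0, 0, -0.019, 0.0005, 0]}}

```text
clock: 15.5
eef_pos: [515.7, 157.4, 304.4]
ee_rot: [-0.0, 0.993, 0.119, -0.0]
contact_force: [1.2, -4.0, 3.8]
grip_width: 0.296
```

```bash
python3 - <<'E'
from h import *
for n,b in(("scene",(150,130,280,220)),("top",(150,150,280,250))):
    f=eyes.grab_frame(n); crop(f["image"],*b,6,f"pics/{n}11.png")
E
python3 pl.py
```

```text
meas [515.6445, 157.7925, 304.3842, -1.3311] cmd [570.9852, -69.4716, 318.01, -1.332] F [ 0.06 -1.36  3.28] M [-0.52 -0.19  0.02] j [-0.57, 0.41, 0.28, 1.94, -0.15, 0.82, -1.55] grip 0.294 t 15.6 tilt 0.04
```

View pics/scene11.png

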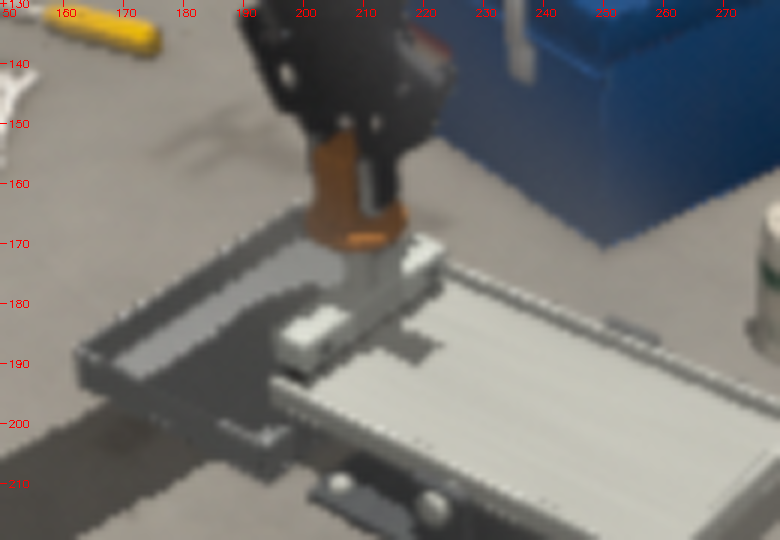

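View pics/top11.png

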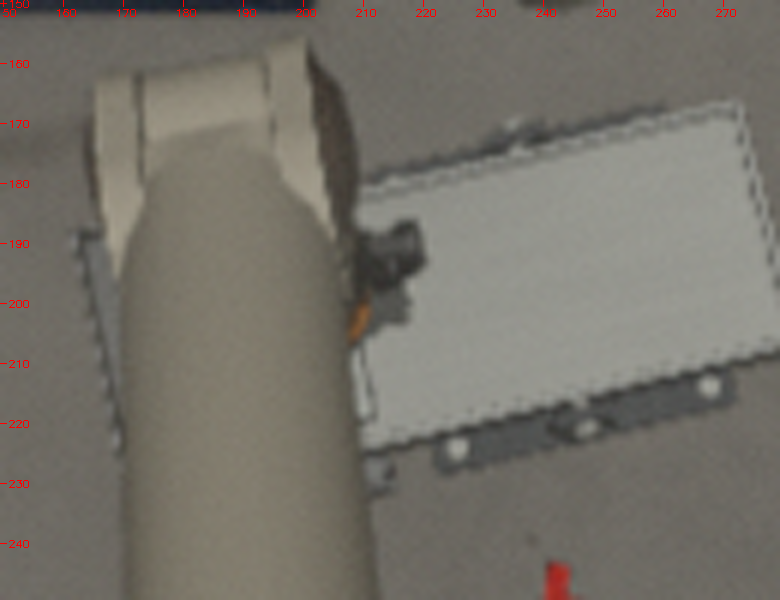

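Emit:
{"api": "step_arm", "payload": {"plan": [0, -0.002, 0, 0, 0, -0.004, 0.0001, 0]}}

```text
clock: 15.8
eef_pos: [515.0, 160.6, 304.3]
ee_rot: [0.0, 0.993, 0.119, 0.0]
contact_force: [1.2, -3.4, 3.7]
grip_width: 0.292
```

Emit:
{"api": "step_arm", "payload": {"plan": [0, -0.002, 0, 0, 0, -0.004, 0, 0, 0, -0.006, 0, 0, 0, -0.009, 0, 0]}}

```text
clock: 16.2
eef_pos: [511.7, 170.5, 303.3]
ee_rot: [-0.001, 0.993, 0.119, -0.001]
contact_force: [-0.5, -0.6, -3.7]
grip_width: 0.294
```

The lip has passed the edge and the force is back at its baseline. Lifting and looking in the tray.

Emit:
{"api": "step_arm", "payload": {"plan": [0, 0, -0.015, 0, 0, 0, -0.035, 0, 0, 0, -0.055, 0, 0, 0, -0.07, 0, 0, 0, -0.08, 0]}}

```text
clock: 16.7
eef_pos: [512.0, 170.8, 384.4]
ee_rot: [-0.001, 0.993, 0.12, -0.001]
contact_force: [0.1, 0.4, -3.0]
grip_width: 0.294
```

```bash
python3 upd.py 0 -.246 .0137 0;python3 upd.py 0 0 -.08 0; python3 pl.py 510 60 385 -1.0 5; python3 - <<'E'
from h import *
for n,b in(("scene",(150,130,280,220)),("top",(150,150,280,250))):
    f=eyes.grab_frame(n); crop(f["image"],*b,6,f"pics/{n}12.png")
E
```

```text
meas [512.0409, 170.7844, 384.4256, -1.3306] cmd [512.7887, 169.5455, 384.31, -1.332] F [ 0.12  0.4  -2.95] M [0.05 0.03 0.02] j [-0.62, 0.3, 0.29, 1.87, -0.1, 0.99, -1.61] grip 0.294 t 16.7 tilt 0.1
[-0.0057, 0.0212, -0.0001, -0.066, -0.0114, 0.0423, -0.0003, -0.133, -0.0172, 0.0635, -0.0004, -0.199, -0.0229, 0.0846, -0.0006, -0.266, -0.0286, 0.1058, -0.0007, -0.332]
```

View pics/scene12.png

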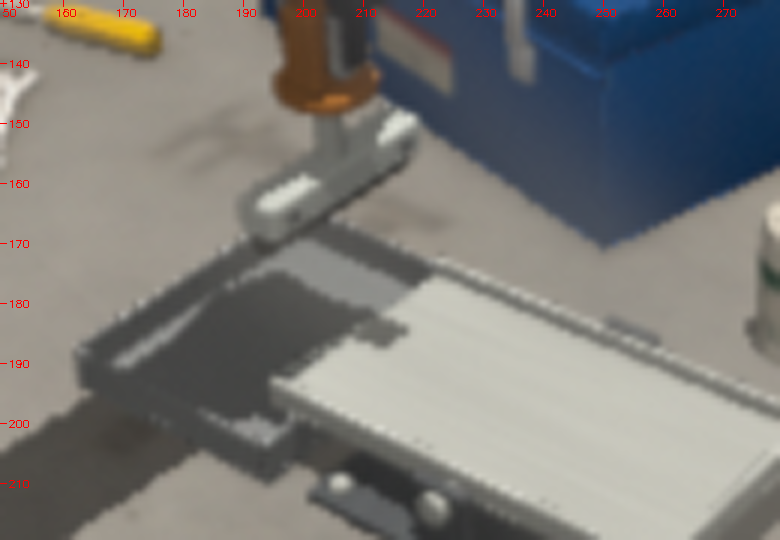

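The plate is clean, but the plate edge hides the near part of the tray in this view. I'll move away and check from the top camera.

Emit:
{"api": "step_arm", "payload": {"plan": [-0.0057, 0.0212, 0, -0.066, -0.0114, 0.0423, 0, -0.133, -0.0172, 0.0635, 0, -0.199, -0.0229, 0.0846, 0, -0.266, -0.0286, 0.1058, -0.0007, -0.332]}}

```text
clock: 17.3
eef_pos: [509.2, 59.6, 383.4]
ee_rot: [-0.0, 0.959, 0.283, -0.001]
contact_force: [0.1, -0.4, -4.4]
grip_width: 0.294
```

```bash
python3 - <<'E'
from h import *
f=eyes.grab_frame("top"); crop(f["image"],150,150,280,250,6,f"pics/top13.png")
E
python3 pl.py 485 -140 385 -0.4 5
```

```text
meas [509.1957, 55.0625, 383.6694, -0.998] cmd [510.0297, 59.9828, 385.01, -1.0] F [-0.62 -4.42 -3.1 ] M [-0.45  0.07 -0.02] j [-0.42, 0.25, 0.3, 1.93, -0.09, 0.97, -1.08] grip 0.297 t 17.35 tilt 0.23
[-0.0258, 0.031, 0.0, -0.12, -0.0516, 0.0619, 0.0, -0.24, -0.0775, 0.0929, 0.0, -0.36, -0.1033, 0.1238, 0.0, -0.48, -0.1291, 0.1548, 0.0, -0.6]
```

View pics/top13.png

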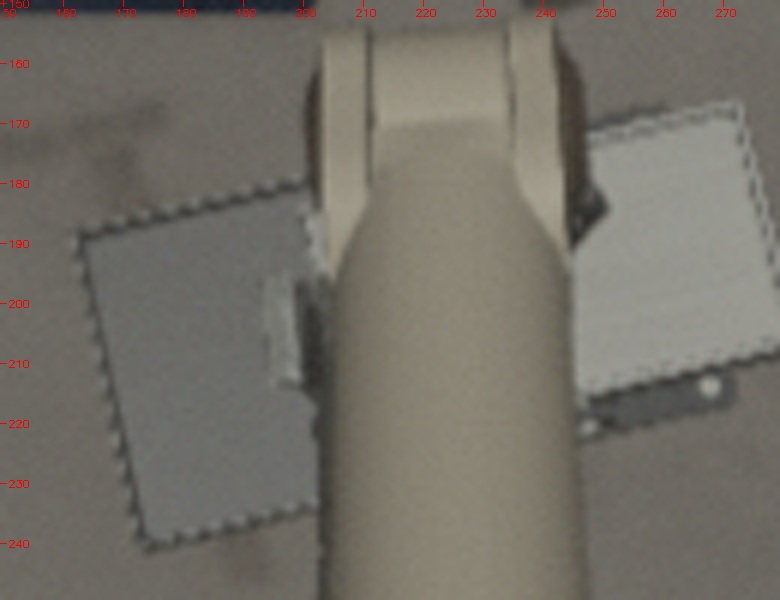

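The angle at (196,205) and the tab at (202,205) are in the tray, with the rest still hidden by the arm. Moving on towards the fork and looking again.

Emit:
{"api": "step_arm", "payload": {"plan": [-0.0258, 0.031, 0, -0.12, -0.0516, 0.0619, 0, -0.24, -0.0775, 0.0929, 0, -0.36, -0.1033, 0.1238, 0, -0.48, -0.1291, 0.1548, 0, -0.6]}}

```text
clock: 17.85
eef_pos: [484.3, -140.8, 383.8]
ee_rot: [-0.001, 0.832, 0.555, -0.001]
contact_force: [0.6, -0.4, -3.3]
grip_width: 0.297
```

```bash
python3 - <<'E'
from h import *
for n,b in(("scene",(150,130,280,220)),("top",(150,150,280,250))):
    f=eyes.grab_frame(n); crop(f["image"],*b,6,f"pics/{n}14.png")
E
python3 pl.py
```

```text
meas [483.0672, -146.2296, 384.1034, -0.4057] cmd [485.0425, -140.0309, 385.01, -0.4] F [-1.12 -0.8  -2.88] M [0.04 0.01 0.02] j [-0.05, 0.24, 0.34, 1.95, -0.09, 0.96, -0.08] grip 0.293 t 17.95 tilt 0.2
```

View pics/top14.png

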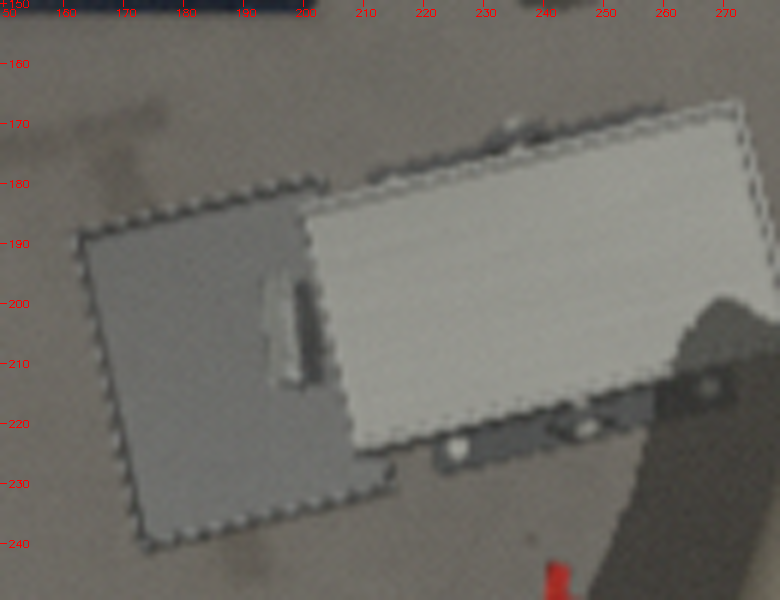

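View pics/scene14.png

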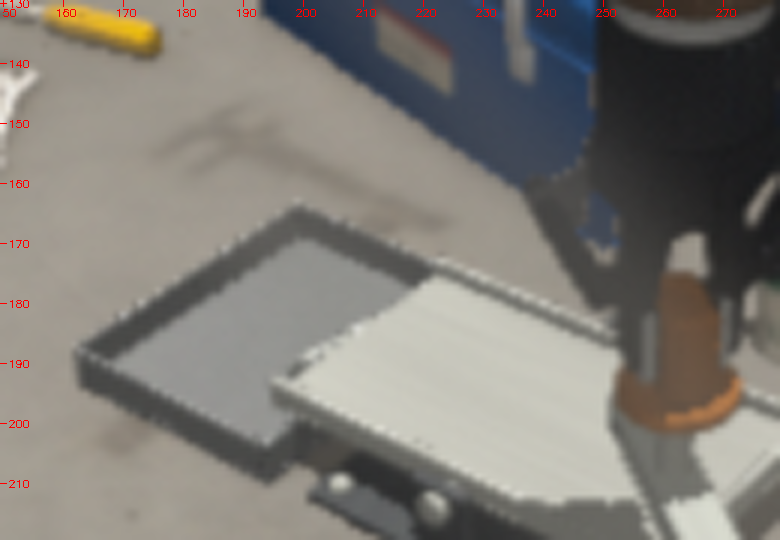

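```bash
python3 - <<'E'
from h import *
f=eyes.grab_frame("top"); im=f["image"]
g=np.clip((im.astype(float)-40)*2.0,0,255).astype(np.uint8)
crop(g,180,178,225,235,10,"pics/top15.png",5)
f=eyes.grab_frame("scene"); im=f["image"]
crop(im,180,165,240,215,12,"pics/scene15.png",5)
E
```

```text
(no output)
```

View pics/top15.png

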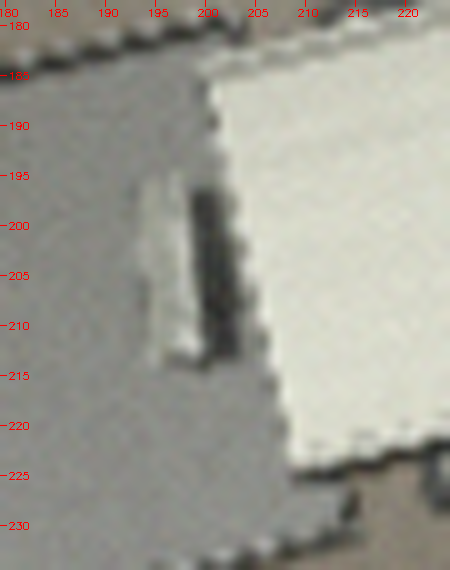

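View pics/scene15.png

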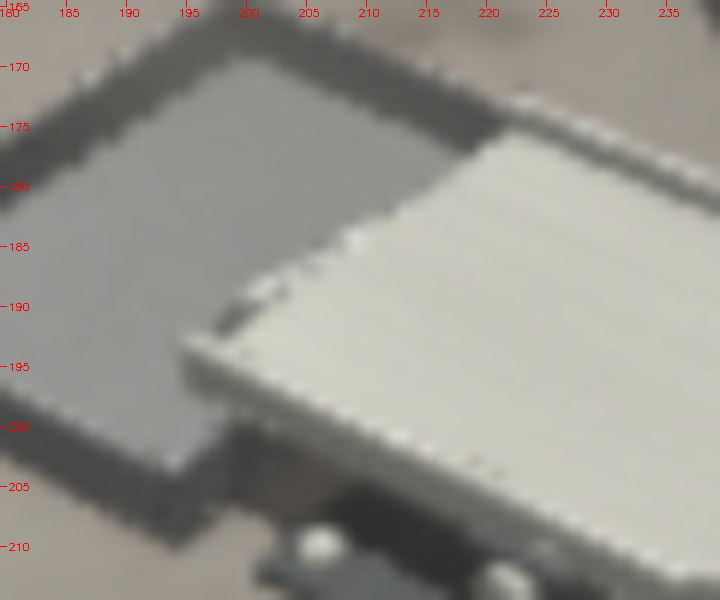

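```bash
python3 - <<'E'
from h import *
f=eyes.grab_frame("top"); im=f["image"]
g=np.clip((im.astype(float)-120)*5,0,255).astype(np.uint8)
a=cv2.resize(g[160:235,155:290],None,fx=5.5,fy=5.5,interpolation=cv2.INTER_CUBIC)
cv2.imwrite("pics/top16.png",a[:,:,::-1])
crop(eyes.grab_frame("scene")["image"],200,160,360,280,4.9,"pics/scene16.png")
E
python3 pl.py
```

```text
meas [485.0002, -138.7419, 384.0713, -0.3997] cmd [485.0425, -140.0309, 385.01, -0.4] F [ 0.3  -0.08 -2.68] M [ 0.03 -0.04 -0.02] j [-0.06, 0.24, 0.33, 1.95, -0.09, 0.96, -0.08] grip 0.295 t 18.15 tilt 0.11
```

View pics/top16.png

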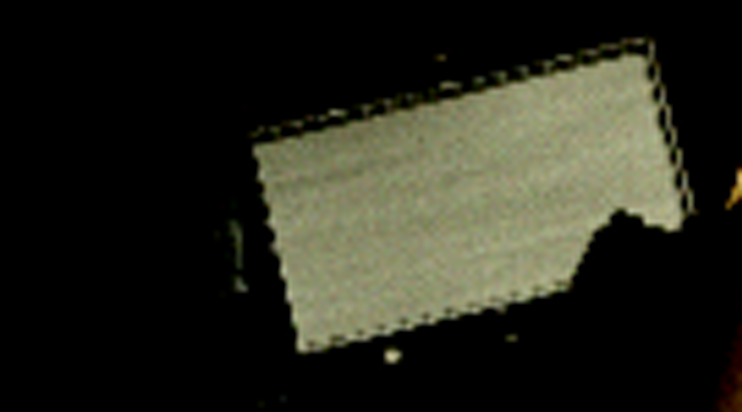

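View pics/scene16.png

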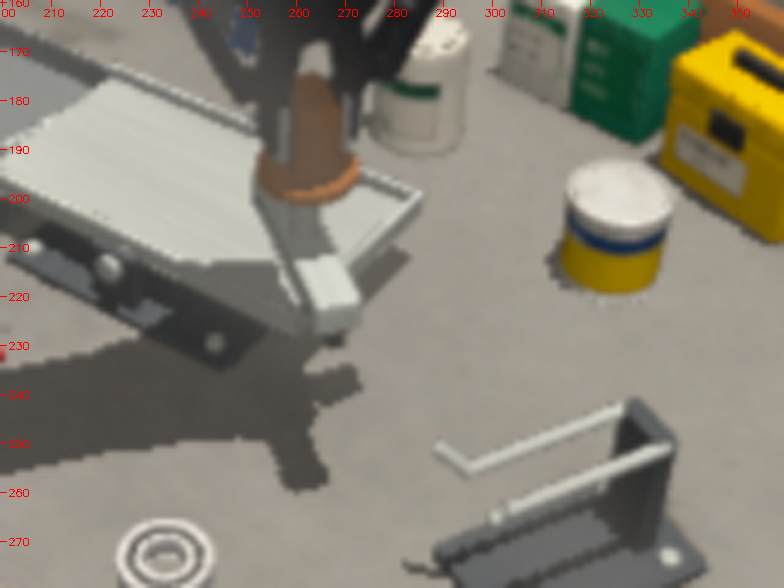

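Nothing is left on the plate. Only the fork is ahead, and it looks unmoved. Now I go to the pre-insertion point in front of its mouth.

```bash
python3 pl.py 412 -282 375 -0.23 5
```

```text
meas [485.0002, -138.7419, 384.0713, -0.3997] cmd [485.0425, -140.0309, 385.01, -0.4] F [ 0.3  -0.08 -2.68] M [ 0.03 -0.04 -0.02] j [-0.06, 0.24, 0.33, 1.95, -0.09, 0.96, -0.08] grip 0.295 t 18.15 tilt 0.11
[-0.0318, -0.0024, 0.002, -0.034, -0.0637, -0.0048, 0.004, -0.068, -0.0955, -0.0072, 0.006, -0.102, -0.1274, -0.0096, 0.008, -0.136, -0.1592, -0.012, 0.01, -0.17]
```

Emit:
{"api": "step_arm", "payload": {"plan": [-0.0318, -0.0024, 0.002, -0.034, -0.0637, -0.0048, 0.004, -0.068, -0.0955, -0.0072, 0.006, -0.102, -0.1274, -0.0096, 0.008, -0.136, -0.1592, -0.012, 0.01, -0.17]}}

```text
clock: 18.65
eef_pos: [412.3, -281.1, 374.6]
ee_rot: [-0.0, 0.782, 0.623, 0.0]
contact_force: [0.2, -0.2, -2.9]
grip_width: 0.294
```

```bash
python3 pl.py 411.9 -282.35 306 -0.23 4 411.9 -282.35 306 -0.23 1
```

```text
meas [412.2986, -281.1401, 374.5746, -0.2257] cmd [411.9999, -281.9937, 375.01, -0.23] F [ 0.15 -0.25 -2.89] M [-0.05 -0.09  0.  ] j [0.2, 0.25, 0.4, 1.98, -0.12, 0.94, 0.43] grip 0.294 t 18.65 tilt 0.05
[-0.0001, -0.0, 0.0173, 0.0, -0.0002, -0.0, 0.0345, 0.0, -0.0003, -0.0, 0.0518, 0.0, -0.0004, -0.0, 0.069, 0.0, -0.0004, -0.0, 0.069, 0.0]
```

Emit:
{"api": "step_arm", "payload": {"plan": [0, 0, 0.0173, 0, 0, 0, 0.0345, 0, 0, 0, 0.0518, 0, 0, 0, 0.0645, 0, -0.0004, 0, 0.069, 0]}}

```text
clock: 19.15
eef_pos: [412.1, -280.8, 304.4]
ee_rot: [-0.001, 0.783, 0.622, -0.0]
contact_force: [-0.1, 1.2, -2.8]
grip_width: 0.296
```

Emit:
{"api": "step_arm", "payload": {"plan": [0, 0, 0, 0, 0, 0, 0, 0, 0, 0, 0, 0]}}

```text
clock: 19.45
eef_pos: [412.4, -282.6, 306.8]
ee_rot: [0.001, 0.784, 0.621, 0.0]
contact_force: [0.7, 0.6, -3.2]
grip_width: 0.294
```

```bash
python3 - <<'E'
from h import *
f=eyes.grab_frame("scene"); crop(f["image"],220,180,380,300,4.8,"pics/s17.png")
from pl import meas
m,s,M=meas(); c=np.array(m[:2]);a=m[3];ex=np.array([np.cos(a),np.sin(a)]);ey=np.array([-ex[1],ex[0]])
z0=m[2]-263
for x,y,z in[(13,-60,34),(-13,-60,34),(13,60,34),(-13,60,34),(0,-28,82),(0,28,82)]: print((x,y,z),proj(f,[[*(c+x*ex+y*ey),z0+z]])[0].round(1))
E
python3 pl.py
```

```text
(13, -60, 34) [294.8 286.9]
(-13, -60, 34) [285.2 291. ]
(13, 60, 34) [270.  252.8]
(-13, 60, 34) [261.2 256.2]
(0, -28, 82) [284.3 265.8]
(0, 28, 82) [272.5 249.8]
meas [412.2617, -282.5494, 306.7418, -0.2299] cmd [411.9087, -282.3831, 306.01, -0.23] F [-0.01  0.05 -3.45] M [-0.01  0.05  0.02] j [0.23, 0.35, 0.38, 2.03, -0.18, 0.79, 0.48] grip 0.3 t 19.5 tilt 0.09
```

View pics/s17.png

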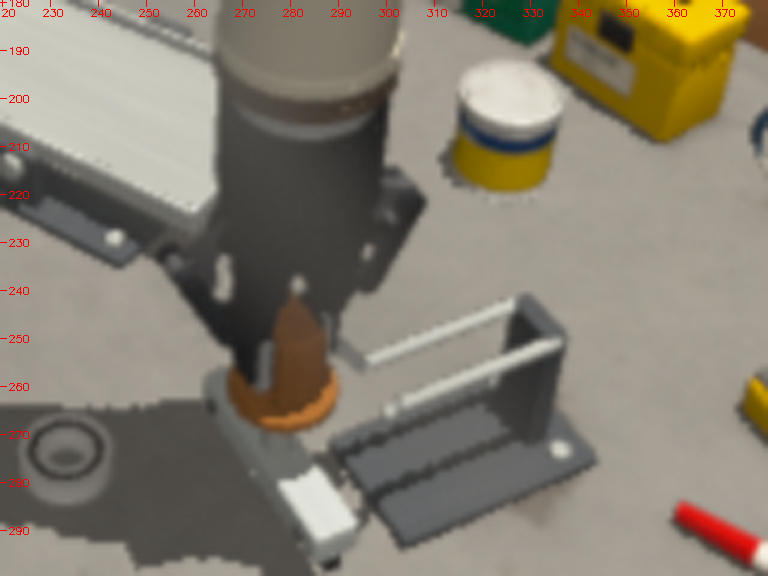

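The scraper sits in the hand as it did before: its block corner at (294.5,288.5) is where I predicted. Sliding it into the fork along tool +y, slowly.

```bash
python3 pl.py 504.48 -303.96 306 -0.23 5
```

```text
meas [412.2617, -282.5494, 306.7418, -0.2299] cmd [411.9087, -282.3831, 306.01, -0.23] F [-0.01  0.05 -3.45] M [-0.01  0.05  0.02] j [0.23, 0.35, 0.38, 2.03, -0.18, 0.79, 0.48] grip 0.3 t 19.5 tilt 0.09
[0.0, 0.019, 0.0, 0.0, 0.0, 0.038, 0.0, 0.0, 0.0001, 0.057, 0.0, 0.0, 0.0001, 0.076, 0.0, 0.0, 0.0001, 0.0951, 0.0, 0.0]
```

Emit:
{"api": "step_arm", "payload": {"plan": [0, 0.01, 0, 0, 0, 0.022, 0, 0, 0, 0.034, 0, 0, 0, 0.046, 0, 0, 0, 0.058, 0, 0]}}

```text
clock: 20.0
eef_pos: [469.8, -295.8, 305.9]
ee_rot: [0.0, 0.783, 0.621, 0.0]
contact_force: [-1.3, 0.2, -3.4]
grip_width: 0.295
```

Emit:
{"api": "step_arm", "payload": {"plan": [0, 0.01, 0, 0, 0, 0.02, 0, 0, 0, 0.029, 0, 0, 0, 0.034, 0, 0, 0.0001, 0.0371, 0, 0]}}

```text
clock: 20.5
eef_pos: [504.9, -304.1, 305.9]
ee_rot: [-0.0, 0.784, 0.621, -0.0]
contact_force: [0.2, -0.7, -4.0]
grip_width: 0.296
```

Emit:
{"api": "step_arm", "payload": {"plan": [0, 0, 0, 0, 0, 0, 0, 0]}}

```text
clock: 20.7
eef_pos: [504.1, -304.0, 305.9]
ee_rot: [-0.0, 0.784, 0.621, -0.0]
contact_force: [0.5, -0.2, -3.1]
grip_width: 0.291
```

```bash
python3 - <<'E'
from h import *
f=eyes.grab_frame("scene"); crop(f["image"],260,180,380,300,5,"pics/s18.png")
E
python3 pl.py
```

```text
meas [504.0659, -303.9818, 305.9272, -0.2303] cmd [504.5281, -303.9628, 306.01, -0.23] F [-0.87 -0.16 -3.13] M [-0.05 -0.05  0.03] j [0.23, 0.49, 0.35, 1.81, -0.21, 0.87, 0.45] grip 0.295 t 20.75 tilt 0.03
```

View pics/s18.png

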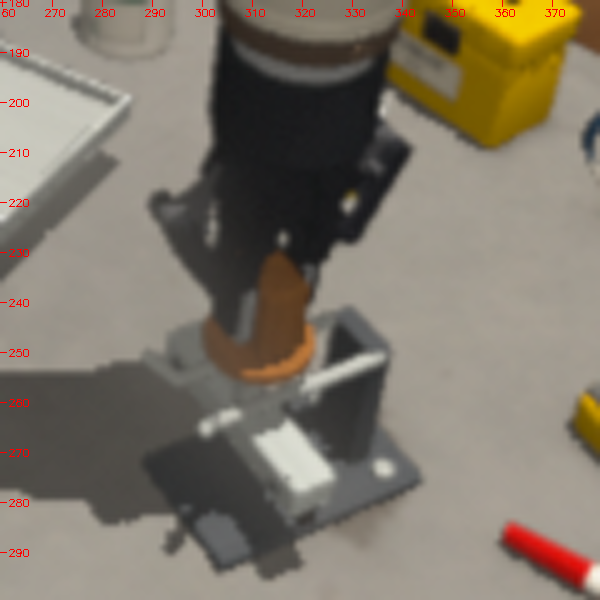

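It matches the lift picture: the stem is between the prongs and the collar above them. Lowering until it rests.

Emit:
{"api": "step_arm", "payload": {"plan": [0, 0, 0.005, 0, 0, 0, 0.01, 0, 0, 0, 0.015, 0, 0, 0, 0.018, 0, 0, 0, 0.019, 0]}}

```text
clock: 21.25
eef_pos: [504.3, -303.8, 286.3]
ee_rot: [-0.001, 0.784, 0.621, -0.0]
contact_force: [0.9, -0.0, -3.8]
grip_width: 0.295
```

Emit:
{"api": "step_arm", "payload": {"plan": [0, 0, 0.0005, 0, 0, 0, 0.001, 0, 0, 0, 0.001, 0]}}

```text
clock: 21.55
eef_pos: [504.6, -304.0, 286.1]
ee_rot: [0.0, 0.784, 0.621, 0.0]
contact_force: [-0.5, -0.2, -3.4]
grip_width: 0.294
```

Emit:
{"api": "step_arm", "payload": {"plan": [0, 0, 0.0005, 0, 0, 0, 0.001, 0, 0, 0, 0.001, 0]}}

```text
clock: 21.85
eef_pos: [504.6, -304.0, 285.3]
ee_rot: [0.0, 0.784, 0.621, 0.0]
contact_force: [-1.4, -0.4, -1.1]
grip_width: 0.298
```

Emit:
{"api": "step_arm", "payload": {"plan": [0, 0, 0.0003, 0, 0, 0, 0.0005, 0, 0, 0, 0.0005, 0]}}

```text
clock: 22.15
eef_pos: [504.6, -304.0, 285.2]
ee_rot: [0.0, 0.784, 0.621, 0.0]
contact_force: [-2.6, 0.7, 5.2]
grip_width: 0.296
```

It rests on the prongs, with the force now above the baseline. Opening.

Emit:
{"api": "step_arm", "payload": {"plan": [0, 0, -0.0004, 0, 0, 0, -0.0004, 0]}}

```text
clock: 22.35
eef_pos: [504.6, -304.0, 285.2]
ee_rot: [0.0, 0.784, 0.621, 0.0]
contact_force: [-1.7, 0.9, 3.1]
grip_width: 0.289
```

Emit:
{"api": "step_arm", "payload": {"plan": [0, 0, 0, 0, 0, 0, 0, 0, 0, 0, 0, 0, 0, 0, 0, 0, 0, 0, 0, 0], "jaw": 0}}

```text
clock: 22.85
eef_pos: [504.5, -304.0, 284.8]
ee_rot: [0.0, 0.784, 0.621, -0.0]
contact_force: [0.2, 0.2, 0.7]
grip_width: 0.998
```

```bash
python3 - <<'E'
from h import *
f=eyes.grab_frame("scene"); crop(f["image"],260,180,380,300,5,"pics/s19.png")
E
python3 pl.py
```

```text
meas [504.5546, -303.9834, 284.8303, -0.23] cmd [504.5281, -303.9628, 306.01, -0.23] F [-0.54 -0.41 -0.5 ] M [-0.01 -0.08  0.  ] j [0.23, 0.52, 0.34, 1.83, -0.23, 0.83, 0.46] grip 1.003 t 22.9 tilt 0.0
```

View pics/s19.png

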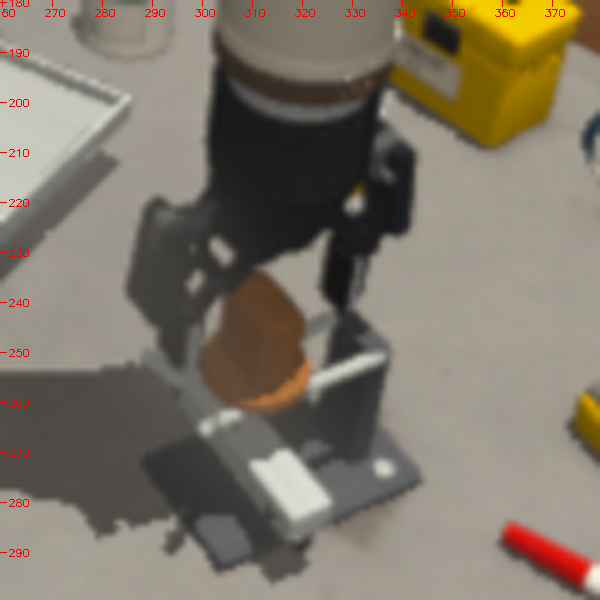

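The scraper hangs free and the fingers are clear of it on both sides. Raising 100 mm and then moving back.

Emit:
{"api": "step_arm", "payload": {"plan": [0, 0, -0.012, 0, 0, 0, -0.032, 0, 0, 0, -0.06, 0, 0, 0, -0.085, 0, 0, 0, -0.1, 0]}}

```text
clock: 23.4
eef_pos: [504.9, -304.5, 387.9]
ee_rot: [0.002, 0.784, 0.621, 0.001]
contact_force: [0.4, -0.3, 0.4]
grip_width: 1.0
```

Emit:
{"api": "step_arm", "payload": {"plan": [0, -0.03, -0.03, 0, 0, -0.05, -0.06, 0, 0, -0.06, -0.09, 0, 0, -0.06, -0.1, 0, 0, -0.06, -0.1, 0]}}

```text
clock: 23.9
eef_pos: [446.5, -290.5, 486.7]
ee_rot: [0.002, 0.784, 0.621, 0.001]
contact_force: [-0.3, 0.1, -0.9]
grip_width: 1.001
```

```bash
python3 - <<'E'
from h import *
f=eyes.grab_frame("scene"); crop(f["image"],260,200,380,300,6,"pics/s20.png")
cv2.imwrite("pics/s20full.png",f["image"][:,:,::-1])
f=eyes.grab_frame("top"); cv2.imwrite("pics/t20full.png",f["image"][:,:,::-1])
E
python3 pl.py
```

```text
meas [446.4348, -289.9192, 483.9132, -0.2293] cmd [504.5281, -303.9628, 306.01, -0.23] F [ 0.05 -0.02 -1.03] M [-0.02  0.02  0.02] j [0.17, 0.19, 0.41, 1.77, -0.08, 1.19, 0.38] grip 1.0 t 24.0 tilt 0.06
```

View pics/s20.png

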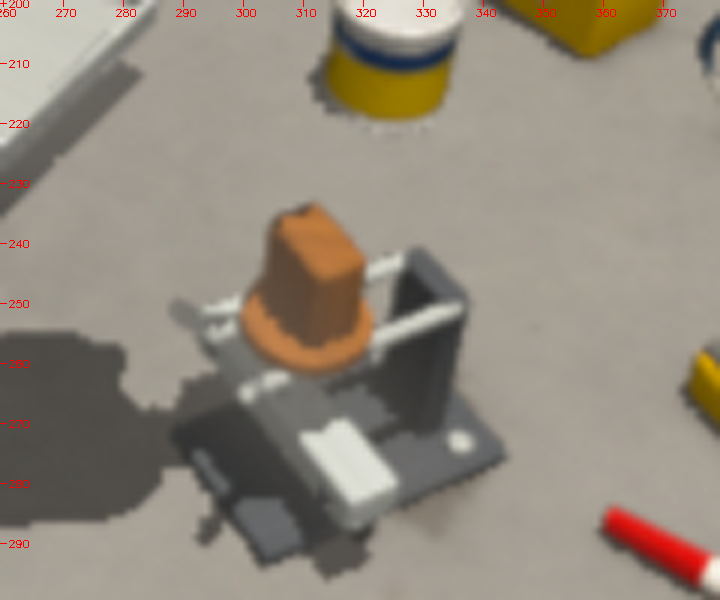

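View pics/s20full.png

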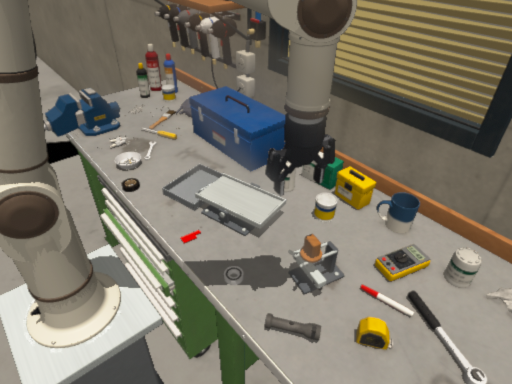

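View pics/t20full.png

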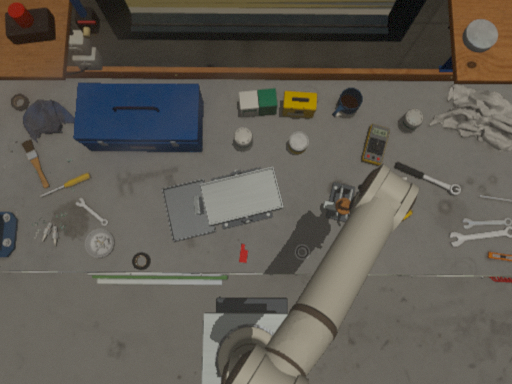

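```bash
python3 - <<'E'
from h import *
acc=np.mean([eyes.grab_frame("top")["image"].astype(float) for _ in range(5)],0)
g=np.clip((acc-50)*2,0,255).astype(np.uint8)
crop(g,186,185,214,222,20,"pics/top21.png",2)
acc=np.mean([eyes.grab_frame("scene")["image"].astype(float) for _ in range(3)],0)
crop(np.clip((acc-50)*1.5,0,255).astype(np.uint8),188,170,228,205,18,"pics/scene21.png",2)
E
```

```text
(no output)
```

View pics/top21.png

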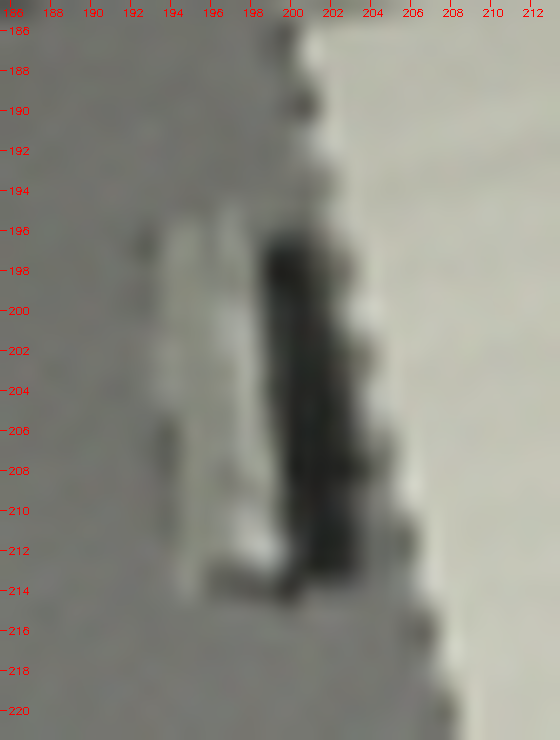

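View pics/scene21.png

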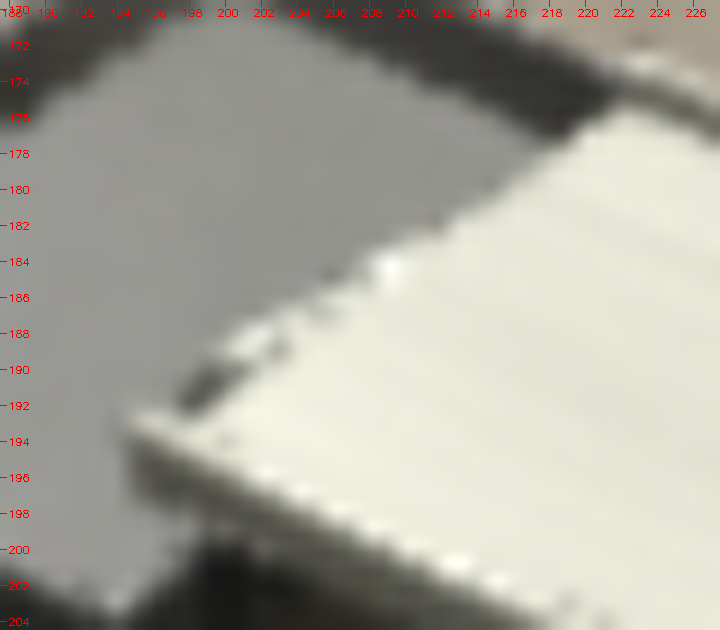

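```bash
python3 - <<'E'
from h import *
import pickle
F=pickle.load(open("f0.pkl","rb"))
f=eyes.grab_frame("scene");d=cv2.absdiff(f["image"],F["scene"]["image"]).max(2)
for n,(x0,y0,x1,y1) in dict(torch=(262,312,324,342),tin=(312,192,340,222),filt=(274,160,300,192),tape=(120,176,142,194),red=(178,228,204,244),hook=(305,232,345,295)).items(): print(n,d[y0:y1,x0:x1].mean().round(1),(d[y0:y1,x0:x1]>60).sum())
print(robot.read_state()["clock"],robot.read_state()["contact_force"])
print(robot.hand_in())
E
```

```text
torch 6.7 0
tin 7.7 0
filt 69.3 404
tape 6.0 0
red 8.0 0
hook 7.6 0
24.45 [-0.12569496 -1.20988949  1.0540566 ]
the job is handed in; nothing more can be done
None
```

The plate is wiped clean, the scraper is back on its fork, and I handed the job in at about 24.5 s of the 72 s allowed. One check is incomplete: I could not clearly make out the bar offcut in the tray.

**Stroke:** I lifted the scraper about 21 mm, drew it out of the fork and set it down behind the offcuts. One stroke ran from the closed end until the lip left the open edge. The plate slopes down toward the open end by about 0.015 rad, and I followed it by force. The press readings, taken about every 20 mm (12 to 20 mm apart), came to between 5.5 and 9 N.

**Scraper:** It hangs straight on the fork. The final picture of the fork and scraper matches the first one, and the open gripper is well clear of it.

**Offcuts:** Nothing is left on the plate. The tab and the angle are visible in the tray, close under the open edge. The bar shows only as a second light strip beside or under the angle, so that it lies in the tray is my inference.

**Other things on the bench:**
- **Unchanged:** The torch, grease tin, tape and red part matched the starting picture.
- **Oil filter:** Its comparison failed because the arm was in front of it in the scene view. In the top view it looks to be where it was.
- **Bearing:** I checked this only by eye in the top view, where it looks unmoved but lies in the arm's shadow.

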